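# Lay out the sharpening station

## Task

The sharpening kit came out of the drawer in one pile: slip stone, finishing stone, oil stone and leather strop. Take the pile apart and set each piece in its own holder on the bench, the one whose stops are just far enough apart for its length, lying flat and straight in the middle of the rubber bed, between the two stops, with the leather face of the strop up. The stones chip if dropped, so lower each one right down before letting go, and leave the block plane where it lies.

Things in the scene. Friction and masses are not known exactly. Their poses are not given: they have to be found in the camera images.
- strop_centre (a point): Centre (half-way up) of the leather strop at the bottom of the pile: a flat board of brown wood faced with dark brown leather; a loose block 56 mm wide (its x axis), 210 mm long (y axis), 23 mm thick (z axis up). Grip it across the width.
- strop_holder: Holder for the 210 mm long piece, fixed to the bench: dark wooden board 66 mm wide (x axis), 262 mm long (y axis); origin at the middle of its underside, on the bench. The top of its grey rubber bed is 12 mm higher. A pale stop across each end stands 11 mm above the bed; the gap between the stops is 226 mm, centred on the origin. Long sides open. A thumbscrew sticks out 16 mm at the -y end.
- oil_stone_centre (a point): Centre (half-way up) of the two-grit oil stone, tan over grey, lying on the strop (0.4 to 0.8 kg); a loose block 50 mm wide (its x axis), 160 mm long (y axis), 25 mm thick (z axis up). Grip it across the width. At the start its length lies within about 0.25 rad of that of the piece under it.
- oil_stone_holder: Holder for the 160 mm long piece, fixed to the bench: dark wooden board 60 mm wide (x axis), 212 mm long (y axis); origin at the middle of its underside, on the bench. The top of its grey rubber bed is 12 mm higher. A pale stop across each end stands 11 mm above the bed; the gap between the stops is 176 mm, centred on the origin. Long sides open. A thumbscrew sticks out 16 mm at the -y end.
- finishing_stone_centre (a point): Centre (half-way up) of the dark grey finishing stone, lying on the oil stone; a loose block 42 mm wide (its x axis), 120 mm long (y axis), 22 mm thick (z axis up). Grip it across the width. At the start its length lies within about 0.25 rad of that of the piece under it.
- finishing_stone_holder: Holder for the 120 mm long piece, fixed to the bench: dark wooden board 52 mm wide (x axis), 172 mm long (y axis); origin at the middle of its underside, on the bench. The top of its grey rubber bed is 12 mm higher. A pale stop across each end stands 11 mm above the bed; the gap between the stops is 136 mm, centred on the origin. Long sides open. A thumbscrew sticks out 16 mm at the -y end.
- slip_stone_centre (a point): Centre (half-way up) of the small off-white slip stone with rounded edges, on top of the pile; a loose block 32 mm wide (its x axis), 80 mm long (y axis), 20 mm thick (z axis up). Grip it across the width. At the start its length lies within about 0.25 rad of that of the piece under it.
- slip_stone_holder: Holder for the 80 mm long piece, fixed to the bench: dark wooden board 42 mm wide (x axis), 132 mm long (y axis); origin at the middle of its underside, on the bench. The top of its grey rubber bed is 12 mm higher. A pale stop across each end stands 11 mm above the bed; the gap between the stops is 96 mm, centred on the origin. Long sides open. A thumbscrew sticks out 16 mm at the -y end.
- plane_centre (a point): Middle of the steel block plane that lies on the bench, to be left alone: 50 mm wide (x), 155 mm long (y), 52 mm high.
Not all that is in view belongs to the job. There is more than one size of the part that bears slip_stone_centre; the job needs the middle-sized.

How it is judged:
By the outcome, as a careful person would: the job done as asked, in the order asked, and still so for the second after the job is handed in, with the robot touching nothing.
It also fails if it takes over 112 s, if anything falls off the work surface, if the arm or the gripper's body presses on something with over 40 N, if the wrist force passes 120 N, or if a joint passes its speed limit or range.

## Robot

A 6-joint arm with a two-finger parallel gripper is mounted at the origin on a cart in front of the work surface, level with it; the furniture and walls round the work are solid. World frame = base frame: x ahead of the robot, y to its left, z up, the work surface at z = 0. Lengths are in mm, angles in degrees, forces in N, time in s.
With the tool pointing down it reaches from about 325 to 850 mm from the base axis. Payload 4.4 kg.
Tool frame: the origin (TCP) lies midway between the tips of the shut fingers; the grasp point (between the pads) lies 19 mm behind it; x points along the fingers, z is the direction in which the jaws open and shut, and the axes are right-handed (so a half turn about x gives the same grasp; the last joint's range is limited). The gripper opens to 94 mm and grips with 3 to 60 N. Pads are 16 mm wide; open, the fingers measure 119 mm over their backs; the gripper's body (75 mm by 177 mm) begins 78 mm behind the grasp point.
Start: joints at [65.289, 11.837, 88.321, -0, 79.842, -8.623], TCP at [159.356, 552.479, 205.447] pointing down, gripper open.
Joint ranges: [-156.59, 156.59], [-49.26, 127.26], [12.9, 141.05], [-63.56, 243.56], [4.71, 150.69], [-161.64, 161.64]. Speed limits (degrees/s): [159.86, 159.86, 180, 180, 180, 180].

## Interface

Orientations are given as a 3x3 rotation matrix whose columns are the frame's x, y, z axes.
In Python, from cell import env, imaging, finish_job, models gives the robot as it stands. The module is installed in compiled form; this text tells all that it offers.
- The arm moves only by the tool carry_out, never from a script. Its argument "rows" is a list of rows, each a list of 4 numbers: the shift along the tool's x, y, z in m, then the turn about the tool's x in degrees. In form: [[dx, dy, dz, yaw], ...]. A call has 1 to 20 rows; each row shifts and turns the pose as measured when the row begins, along the tool's axes as they then stand; what a row does not reach is not made up. A row lasts 1/8 s, in which the tool goes at most 62.5 mm and 10.7 degrees, less where a joint would pass 70% of its speed; a pose out of reach is approached as far as the arm can. A call is refused whole if a number of a shift passes 0.0625 or a number of a turn 10.7, either way. A call with a gripper value outside its range is refused whole. "gripper" is the finger opening in m, from 0 to 0.094, set as the call begins (left out, the last holds). The fingers move at their own pace and stop on an object; "force" is the grip in N (left out, the last holds). Time passes only in rows, so rows that do not move let the fingers close. It gives the time, the measured TCP pose, the force and the opening at its end, in the units of the state.
- env.get_obs(): the state, without advancing time (a new reading comes with each control period).
- imaging.grab_frame(name): name is "side" or "top" or "wrist"; returns a dict with "pixels" (420x560x3 uint8, red, green, blue), "fx", "fy", "cx", "cy" (pixels), "rvec" (rotation vector, rad) and "tvec" (3), from world to camera coordinates, as OpenCV has them. Camera axes: x right, y down, z forward; pixel columns grow to the right and rows downward; lengths in mm; the calibration is good to about 2 mm. The wrist camera is an equidistant fisheye: a pixel r from the principal point sees the ray r / f radians off the axis. A picture is of the moment at which its call begins. There is no depth.
- finish_job(): hands the job in, once; it reports no verdict.
Trained networks look in a picture, given as the dict that the camera call returned (one of the last four; its "shot" number tells which), for a name from the list of things; names that differ only in an ending like _2 or _b are one class to them, and where a whole thing is asked for, a point or a joint stands for the part that bears it (a point fixed in the world has none). Each returns a list of dicts, best first, with "confidence" (0 to 1); they miss things now and then, are a little off and sometimes report something else, mostly with a low value. They report only what shows in the picture. A call takes as long as a camera call. They do not tell look-alikes from the thing itself.
- models.boxes_of(picture, target): "box" ([left, top, right, bottom] in pixels, round what is visible of it).
- models.outline_of(picture, target): "pixels" (420x560 bool, what is visible of it) and "box" ([left, top, right, bottom] in pixels, round what is visible of it).
The state is a dict: "time": time; "joint_positions": joint angles; "dq": joint speeds; "joint_torque": joint torques, N m; "tool_pos": TCP position; "orientation": TCP orientation; "force": force on the tool from outside, world axes, zero at the start; "moment": the same for the moment, N m; "finger_gap": finger opening in mm.
Only numpy, scipy, OpenCV 4.12 (cv2) and the standard library are available. Lean on these libraries where they do the work, as an engineer would, in place of code of your own. Each camera call takes 0.05 s, during which the arm holds its last target. There are 200 camera calls.

## Working session

There is one attempt and no reset: what is moved stays moved. The work goes in short steps, Python scripts to look and compute and a tool call to move; the robot and the scene stay as the last step left them, time stands still between calls to the robot, and variables do not carry over. Pictures are saved under pics/ and viewed, about 12 in all and at most 16, crops included, and the job is handed in when it is done.

Besides the shell and the picture viewer there is one more tool, called as a command line: name --pt "numbers of a row" for each row, then --argument value for the rest. carry_out: Moves the arm, as the interface text tells. Its arguments: {"type":"object","properties":{"rows":{"type":"array","items":{"type":"array","items":{"type":"number"}}},"gripper":{"type":"number"},"force":{"type":"number"}},"required":["rows"]}

```bash
mkdir -p pics
cat > h.py <<'E'
import numpy as np, cv2
from cell import env, imaging, finish_job, models
def grab(n,save=None):
    p=imaging.grab_frame(n)
    if save: cv2.imwrite('pics/'+save,p['pixels'][:,:,::-1])
    return p
def cam(p):
    R=cv2.Rodrigues(np.array(p['rvec'],float))[0]; t=np.array(p['tvec'],float).ravel(); return R,t
def toworld(p,uv,z,fish=False):
    R,t=cam(p); uv=np.atleast_2d(np.array(uv,float))
    a=(uv[:,0]-p['cx'])/p['fx']; b=(uv[:,1]-p['cy'])/p['fy']
    if fish:
        th=np.hypot(a,b); s=np.where(th>1e-9,np.sin(th)/np.maximum(th,1e-9),1); d=np.c_[a*s,b*s,np.cos(th)]
    else: d=np.c_[a,b,np.ones(len(a))]
    d=d@R; C=-R.T@t
    return (C+d*((z-C[2])/d[:,2])[:,None])[:,:2]
def rect(mask):
    c=max(cv2.findContours(mask.astype(np.uint8),0,2)[0],key=cv2.contourArea)
    return c[:,0,:].astype(float)
def wrect(p,mask,z,fish=False):
    c=toworld(p,rect(mask),z,fish).astype(np.float32)
    (x,y),(w,h),a=cv2.minAreaRect(c)
    if w>h: w,h,a=h,w,a+90   # length direction = a+90 from x
    return x,y,w,h,(a+90)%180
E
cat > a.py <<'E'
from h import *
T=grab('top','top1.png');S=grab('side','side1.png')
print(-cam(T)[0].T@cam(T)[1],-cam(S)[0].T@cam(S)[1])
Z=dict(strop_centre=23,oil_stone_centre=48,finishing_stone_centre=70,slip_stone_centre=90,plane_centre=50,strop_holder=10,oil_stone_holder=10,finishing_stone_holder=10,slip_stone_holder=10)
for n,z in Z.items():
    for o in models.outline_of(T,n)[:4]:
        print(n,round(o['confidence'],2),[int(v) for v in o['box']],np.round(wrect(T,o['pixels'],z),1))
o=env.get_obs();print(o['time'],o['tool_pos'],np.round(o['orientation'],3).tolist())
E
python3 a.py
```

```text
[ 436.58014039 -105.53372941 1158.17376824] [384.77866585 537.24938809 692.1179005 ]
strop_centre 0.72 [120, 206, 148, 274] [489.5 223.3  55.7 160.9 178.5]
strop_centre 0.71 [121, 202, 153, 288] [485.  215.8  61.4 209.  178.5]
oil_stone_centre 0.85 [119, 208, 148, 276] [487.2 216.7  55.7 159.7 178. ]
finishing_stone_centre 0.68 [121, 213, 143, 268] [487.9 219.6  46.9 119.7   4.2]
finishing_stone_centre 0.43 [284, 183, 311, 261] [ 545.1 -155.3   49.1  179.9  177.4]
slip_stone_centre 0.87 [117, 223, 137, 259] [489.8 222.3  34.8  79.1 176.6]
slip_stone_centre 0.7 [207, 164, 232, 182] [644.9  24.6  25.7  57.3 123.3]
slip_stone_centre 0.62 [142, 146, 189, 174] [667.6 150.8  41.5 101.6  74.6]
plane_centre 0.77 [235, 199, 259, 263] [515.7 -40.   48.8 146.4   7.2]
strop_holder 0.66 [334, 187, 367, 304] [ 492.9 -284.    68.7  278.5    4.1]
oil_stone_holder 0.85 [386, 178, 420, 275] [ 547.6 -410.3   64.6  230.2  172.4]
finishing_stone_holder 0.6 [287, 182, 311, 262] [ 551.1 -158.    52.4  190.2  177.4]
slip_stone_holder 0.62 [186, 199, 211, 265] [519.2  81.4  42.4 148.9  10.1]
0.55 [159.38571138 552.46221056 205.43315494] [[-0.0, -0.961, 0.277], [-0.0, 0.277, 0.961], [-1.0, 0.0, -0.0]]
```

```bash
python3 -c "
import cv2
a=cv2.imread('pics/top1.png')[130:320,100:440]
cv2.imwrite('pics/topc.png',cv2.resize(a,(800,447),interpolation=cv2.INTER_CUBIC))"
```

```text
(no output)
```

View pics/topc.png

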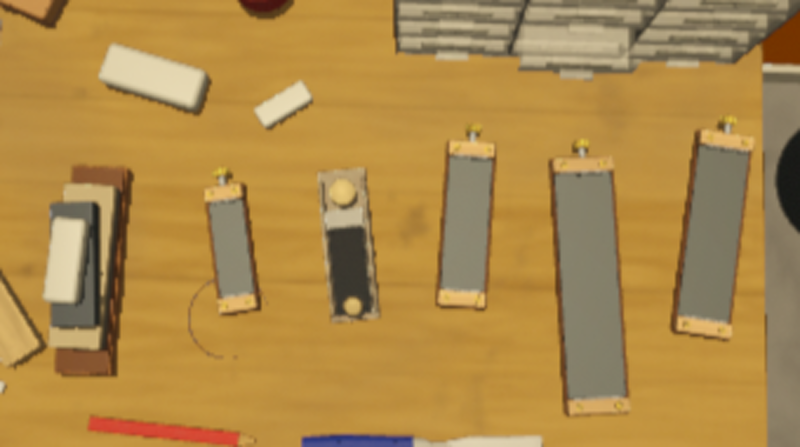

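View pics/side1.png

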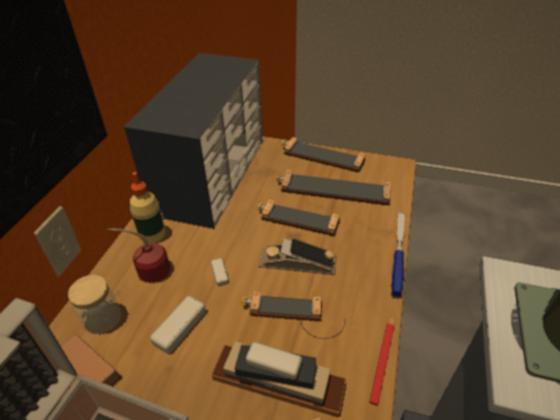

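```bash
cat >> h.py <<'E'
def plan(x,y,z,ang,step=55):
    """rows to put TCP at x,y,z with the jaw axis across a length lying at angle ang (deg from world x)"""
    o=env.get_obs(); R=np.array(o['orientation']); d=R.T@(np.array([x,y,z])-o['tool_pos'])/1000
    cur=np.degrees(np.arctan2(R[1,2],R[0,2])); w=(ang+90-cur+90)%180-90
    n=int(np.ceil(max(np.linalg.norm(d)*1000/step,abs(w)/10,1)))
    print('t',round(o['time'],2),'pos',np.round(o['tool_pos'],1),'jaw',round(cur,1),'tot d',np.round(d,4),'yaw',round(-w,2),'n',n,'per row',np.round(d/n,4))
E
python3 -c "
from h import *
plan(488,220,250,176.6)"
```

```text
t 0.55 pos [159.4 552.5 205.4] jaw 73.9 tot d [-0.0446 -0.4079 -0.2284] yaw -12.69 n 9 per row [-0.005  -0.0453 -0.0254]
```

carry_out --pt "-0.005 -0.0453 -0.0254 0" --pt "-0.005 -0.0453 -0.0254 0" --pt "-0.005 -0.0453 -0.0254 0" --pt "-0.005 -0.0453 -0.0254 0" --pt "-0.005 -0.0453 -0.0254 0" --pt "-0.005 -0.0453 -0.0254 0" --pt "-0.005 -0.0453 -0.0254 0" --pt "-0.005 -0.0453 -0.0254 0" --pt "-0.005 -0.0453 -0.0254 0" --pt "0 0 0 -6.3" --pt "0 0 0 -6.4" --pt "0 0 0 0" --gripper 0.094

```text
time: 2.05
tool_pos: [500.1, 209.8, 253.8]
orientation: [[0.006, -0.999, 0.053], [0.003, 0.053, 0.999], [-1.0, -0.006, 0.004]]
force: [-0.1, -0.5, -0.6]
finger_gap: 93.8
```

```bash
cat > b.py <<'E'
from h import *
import sys
W=grab('wrist',sys.argv[1]+'.png')
o=env.get_obs();R=np.array(o['orientation']);Rc,t=cam(W)
print('cam in tool',np.round(R.T@(-Rc.T@t-o['tool_pos']),1),'axis',np.round(R.T@Rc[2],2))
Z=dict(strop_centre=23,oil_stone_centre=48,finishing_stone_centre=70,slip_stone_centre=90)
dz=float(sys.argv[3]) if len(sys.argv)>3 else None
for n in sys.argv[2].split(','):
    for m in models.outline_of(W,n)[:3]:
        z=dz if dz is not None else Z.get(n,10)
        print(n,round(m['confidence'],2),[int(v) for v in m['box']],np.round(wrect(W,m['pixels'],z,True),1))
print(o['time'],np.round(o['tool_pos'],1),o['force'])
E
python3 b.py w1 slip_stone_centre,finishing_stone_centre,oil_stone_centre,strop_centre,slip_stone_holder
```

```text
cam in tool [-180.    83.    -0.2] axis [ 0.96 -0.28  0.  ]
slip_stone_centre 0.92 [284, 138, 315, 210] [488.  224.1  31.1  79.7 176.8]
slip_stone_centre 0.89 [231, 275, 304, 316] [636.8 176.4  47.8  89.   74.6]
finishing_stone_centre 0.6 [272, 117, 322, 225] [469.9 220.4  42.4  88.1   4.1]
oil_stone_centre 0.97 [274, 101, 314, 231] [429.9 221.2  46.2  49.5  87. ]
strop_centre 0.98 [267, 78, 315, 241] [445.  218.8  56.8 130.5 178.8]
slip_stone_holder 0.74 [168, 139, 221, 242] [518.7  81.5  47.7 150.8  10.6]
2.1 [500.  209.9 253.8] [ 0.83875897 -0.6517857  -0.27480981]
```

View pics/w1.png

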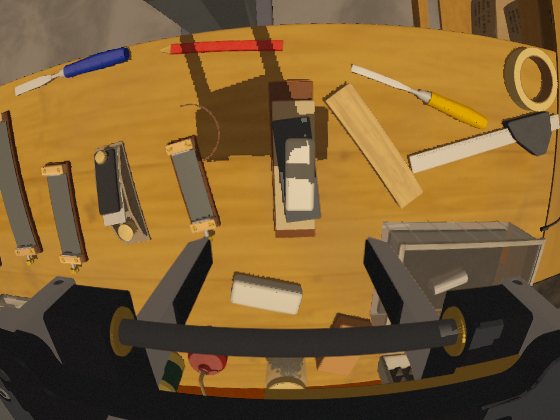

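```bash
python3 -c "
from h import *
plan(488.5,223.3,75,176.8)"
```

```text
t 2.35 pos [499.7 210.4 253.7] jaw 87.1 tot d [0.1787 0.0129 0.0117] yaw 0.27 n 4 per row [0.0447 0.0032 0.0029]
```

carry_out --pt "0.02 0.0129 0.0117 0.3" --pt "0.04 0 0 0" --pt "0.04 0 0 0" --pt "0.03 0 0 0" --pt "0 0 0 0" --pt "0 0 0 0"

```text
time: 3.1
tool_pos: [489.6, 225.7, 123.4]
orientation: [[0.012, -0.998, 0.057], [0.005, 0.057, 0.998], [-1.0, -0.012, 0.006]]
force: [0.4, 0.3, -0.5]
finger_gap: 94.2
```

```bash
python3 -c "
from h import *
plan(488.5,223.3,75,176.8)"; python3 b.py w2 slip_stone_centre
```

```text
t 3.1 pos [489.6 225.7 123.4] jaw 86.8 tot d [ 0.0484  0.0015 -0.0027] yaw -0.04 n 1 per row [ 0.0484  0.0015 -0.0027]
cam in tool [-179.9   83.    -0. ] axis [ 0.96 -0.28  0.  ]
slip_stone_centre 0.95 [206, 354, 297, 382] [624.2 182.6  30.5  82.3  85.6]
slip_stone_centre 0.64 [261, 172, 307, 282] [488.2 224.3  32.   83.8 175.9]
3.15 [489.5 225.6 123.5] [-4.23457216e-01  4.12160370e-01 -3.79587932e-04]
```

carry_out --pt "0.025 0.001 -0.0018 0" --pt "0.022 0 0 0" --pt "0 0 0 0"

```text
time: 3.58
tool_pos: [493.9, 225.4, 81.5]
orientation: [[0.024, -0.998, 0.057], [0.008, 0.057, 0.998], [-1.0, -0.023, 0.01]]
force: [-1.4, 1.0, 0.7]
finger_gap: 94.4
```

carry_out --pt "0 0 0 0" --pt "0 0 0 0" --gripper 0.045

```text
time: 3.82
tool_pos: [496.1, 226.1, 84.6]
orientation: [[0.029, -0.998, 0.057], [0.01, 0.057, 0.998], [-1.0, -0.028, 0.011]]
force: [0.1, 0.4, 0.4]
finger_gap: 77.5
```

```bash
python3 -c "
from h import *
for i in range(3):
    o=env.get_obs();print(o['time'],np.round(o['tool_pos'],2),np.round(np.array(o['orientation'])[:,0],4),np.round(o['joint_positions'],2),np.round(o['dq'],2),o['force']); grab('top')"
```

```text
3.825 [496.12 226.07  84.58] [ 0.0285  0.0096 -0.9995] [ 15.34  14.65 100.37   0.11  63.25 -71.46] [ 0.04 -0.68 -0.84  0.03  0.11 -0.07] [0.11510154 0.39142854 0.44238462]
3.875 [496.37 226.13  84.74] [ 0.0291  0.0097 -0.9995] [ 15.34  14.65 100.36   0.11  63.24 -71.46] [-0.14  0.17  0.06 -0.07 -0.34 -0.06] [0.53784723 0.05799992 0.51094535]
3.925 [496.17 226.08  84.49] [ 0.0287  0.0096 -0.9995] [ 15.34  14.66 100.38   0.11  63.23 -71.46] [ 0.02  0.36  0.42 -0.04 -0.08 -0.08] [ 0.24583684  0.4914271  -0.65358775]
```

carry_out --pt "0 0 0 0" --pt "0 0 0 0" --pt "0 0 0 0" --pt "0 0 0 0"

```text
time: 4.47
tool_pos: [495.9, 226.0, 84.4]
orientation: [[0.028, -0.998, 0.057], [0.009, 0.057, 0.998], [-1.0, -0.028, 0.011]]
force: [0.0, 0.1, -0.0]
finger_gap: 44.7
```

```bash
python3 -c "
from h import *
for i in range(3):
    o=env.get_obs();print(o['time'],np.round(o['tool_pos'],2),np.round(np.array(o['orientation'])[:,0],4),np.round(o['joint_positions'],2),np.round(o['dq'],2),o['finger_gap']); grab('top')"
```

```text
4.475 [495.91 226.02  84.43] [ 0.0283  0.0095 -0.9996] [ 15.34  14.65 100.4    0.11  63.24 -71.45] [ 0.08  0.05 -0.    0.07 -0.05 -0.04] 44.718982150364496
4.525 [495.9  226.02  84.42] [ 0.0282  0.0095 -0.9996] [ 15.34  14.65 100.4    0.11  63.25 -71.46] [-0.03  0.06  0.03 -0.04 -0.01 -0.05] 45.12432817220922
4.575 [495.9  226.03  84.43] [ 0.0282  0.0095 -0.9996] [ 15.34  14.65 100.4    0.11  63.24 -71.46] [-0.01  0.01  0.11 -0.04  0.03  0.03] 45.23542763925882
```

carry_out --pt "0 0.007 -0.0026 0" --pt "0.004 0 0 0" --pt "0.004 0 0 0" --pt "0 0 0 0"

```text
time: 5.12
tool_pos: [488.0, 223.6, 75.3]
orientation: [[0.028, -0.998, 0.057], [0.009, 0.057, 0.998], [-1.0, -0.027, 0.011]]
force: [-0.3, 0.1, 0.9]
finger_gap: 44.9
```

```bash
python3 -c "
from h import *
plan(488.5,223.8,75,176.8)"; python3 b.py w3 slip_stone_centre
```

```text
t 5.12 pos [488.  223.6  75.3] jaw 86.8 tot d [ 0.0004 -0.0004  0.0002] yaw -0.04 n 1 per row [ 0.0004 -0.0004  0.0002]
cam in tool [-1.798e+02  8.320e+01 -1.000e-01] axis [ 0.96 -0.28  0.  ]
slip_stone_centre 0.8 [258, 191, 317, 320] [486.7 224.1  31.9  82.  176.6]
slip_stone_centre 0.64 [223, 363, 297, 388] [583.5 197.1  25.9  54.8  85.9]
slip_stone_centre 0.46 [112, 357, 125, 377] [582.   82.1  12.   20.5   1.3]
5.175 [488.2 223.7  75.6] [-0.04438195  0.15002232 -0.43195576]
```

View pics/w3.png

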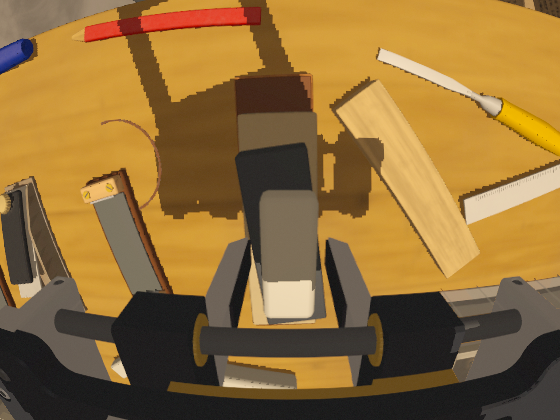

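carry_out --pt "0 0 0 0" --pt "0 0 0 0" --pt "0 0 0 0" --gripper 0.02 --force 25

```text
time: 5.6
tool_pos: [488.7, 223.8, 75.9]
orientation: [[0.029, -0.998, 0.057], [0.01, 0.057, 0.998], [-1.0, -0.028, 0.011]]
force: [0.2, -0.3, -1.1]
finger_gap: 31.9
```

carry_out --pt "-0.02 0 0 0" --pt "-0.03 0 0 0" --pt "0 0 0 0"

```text
time: 5.98
tool_pos: [486.3, 223.0, 125.7]
orientation: [[0.026, -0.998, 0.057], [0.009, 0.057, 0.998], [-1.0, -0.026, 0.01]]
force: [-0.4, 0.9, -1.4]
finger_gap: 32.4
```

```bash
cat > c.py <<'E'
from h import *
import sys
# holder: rubber bed centre via outline and grey colour, in wrist and top
n=sys.argv[1]; cams=sys.argv[2].split(',')
for c in cams:
    p=grab(c,sys.argv[3]+c+'.png' if len(sys.argv)>3 else None)
    for m in models.outline_of(p,n)[:2]:
        k=m['pixels'].astype(np.uint8); hsv=cv2.cvtColor(p['pixels'],cv2.COLOR_RGB2HSV)
        print(c,n,round(m['confidence'],2),np.round(wrect(p,k,10,c=='wrist'),1),end=' ')
        g=cv2.morphologyEx(k,cv2.MORPH_CLOSE,np.ones((7,7)))&(hsv[:,:,1]<75)
        g=cv2.morphologyEx(g.astype(np.uint8),cv2.MORPH_OPEN,np.ones((3,3)))
        print('bed',np.round(wrect(p,g,12,c=='wrist'),1))
E
python3 c.py slip_stone_holder wrist,top s; python3 -c "
from h import *
plan(519,81.5,120,8)"
```

```text
wrist slip_stone_holder 0.75 [517.3  79.9  51.6 147.8  10.3] bed [513.   80.3  34.4 102.5  10. ]
top slip_stone_holder 0.81 [517.7  79.7  45.3 146.8   9.7] bed [509.9  79.9  33.6  96.9  10.1]
t 6.17 pos [483.1 222.1 121.9] jaw 86.7 tot d [ 0.0016 -0.0438 -0.1383] yaw -11.26 n 3 per row [ 0.0005 -0.0146 -0.0461]
```

carry_out --pt "0 -0.0146 -0.0461 0" --pt "0 -0.0146 -0.0461 0" --pt "0 -0.0146 -0.0461 0" --pt "0 0 0 -6.6" --pt "0 0 0 -6.7" --pt "0 0 0 0"

```text
time: 6.92
tool_pos: [514.9, 77.0, 112.8]
orientation: [[0.004, -0.984, -0.181], [0.007, -0.181, 0.984], [-1.0, -0.005, 0.006]]
force: [-0.5, 0.3, -0.5]
finger_gap: 31.9
```

```bash
python3 -c "
from h import *
plan(510,79.7,60,10)"; python3 c.py slip_stone_holder wrist,top s2;python3 -c "
from h import *
plan(510,79.7,60,10)"; python3 b.py w4 slip_stone_centre 130
```

```text
t 6.92 pos [514.9  77.  112.8] jaw 100.4 tot d [0.0528 0.0046 0.0033] yaw 0.41 n 1 per row [0.0528 0.0046 0.0033]
wrist slip_stone_holder 0.84 [472.5  72.7  41.6  58.2   9.8] bed [481.6  74.6  33.1  38.6   9.8]
top slip_stone_holder 0.72 [475.5  72.7  42.5  62.3   6.6] bed [480.1  74.8  30.8  35.5   2.8]
top slip_stone_holder 0.54 [ 493.5 -282.7   67.2  276.9    4.1] bed [ 483.5 -284.2   57.2  227.7    4.1]
t 7.12 pos [515.4  77.5 113.7] jaw 100.5 tot d [0.0537 0.0053 0.0028] yaw 0.48 n 1 per row [0.0537 0.0053 0.0028]
cam in tool [-1.797e+02  8.320e+01 -1.000e-01] axis [ 0.96 -0.28  0.  ]
slip_stone_centre 0.88 [257, 189, 317, 317] [512.3  77.   31.1  80.5  10.2]
slip_stone_centre 0.77 [298, 325, 332, 371] [590.9 109.9  14.3  26.8  97.6]
7.175 [515.6  77.6 113.9] [ 0.04626283  0.18158627 -0.85659962]
```

carry_out --pt "0.02 0.0035 0.0025 0.4" --pt "0.03 0 0 0" --pt "0.03 0 0 0" --pt "0 0 0 0" --pt "0 0 0 0"

```text
time: 7.85
tool_pos: [515.2, 81.1, 35.1]
orientation: [[0.013, -0.984, -0.175], [0.006, -0.175, 0.985], [-1.0, -0.014, 0.004]]
force: [0.3, -0.2, -0.8]
finger_gap: 31.9
```

```bash
python3 -c "
from h import *
plan(512.3,80,18,10)"; python3 b.py w5 slip_stone_centre 52;python3 c.py slip_stone_holder wrist,top s3
```

```text
t 7.85 pos [515.2  81.1  35.1] jaw 100.1 tot d [ 0.017   0.0033 -0.0007] yaw 0.09 n 1 per row [ 0.017   0.0033 -0.0007]
cam in tool [-1.799e+02  8.290e+01 -1.000e-01] axis [ 0.96 -0.29  0.  ]
slip_stone_centre 0.95 [260, 191, 318, 317] [512.2  80.3  31.5  81.2   9.9]
slip_stone_centre 0.75 [297, 375, 337, 388] [608.2 118.   15.9  27.9 100. ]
7.9 [515.   81.1  35. ] [ 0.28263861 -0.37895879 -1.17095516]
wrist slip_stone_holder 0.77 [480.   74.5  42.1  73.2  10.3] bed [473.   72.7  20.2  33.1 101.1]
```

View pics/w5.png

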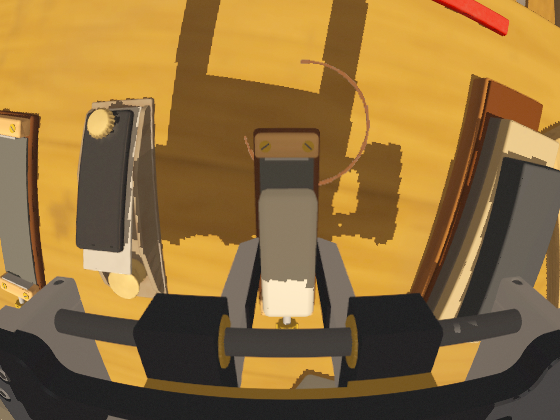

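carry_out --pt "0.004 0.003 -0.0007 0" --pt "0.005 0 0 0" --pt "0.005 0 0 0" --pt "0 0 0 0"

```text
time: 8.65
tool_pos: [512.2, 79.7, 20.3]
orientation: [[0.014, -0.984, -0.175], [0.006, -0.175, 0.985], [-1.0, -0.015, 0.004]]
force: [-0.1, 0.3, -2.3]
finger_gap: 31.6
```

carry_out --pt "0.0015 0 0 0" --pt "0.0015 0 0 0"

```text
time: 8.9
tool_pos: [512.2, 79.6, 17.6]
orientation: [[0.013, -0.984, -0.175], [0.006, -0.175, 0.985], [-1.0, -0.014, 0.004]]
force: [-5.2, -1.3, 12.3]
finger_gap: 31.5
```

carry_out --pt "0.0006 0 0 0" --pt "0 0 0 0"

```text
time: 9.15
tool_pos: [512.5, 79.6, 18.1]
orientation: [[0.013, -0.984, -0.175], [0.006, -0.175, 0.985], [-1.0, -0.014, 0.004]]
force: [-0.7, 0.5, -1.3]
finger_gap: 31.5
```

carry_out --pt "0 0 0 0" --pt "0 0 0 0" --gripper 0.045

```text
time: 9.4
tool_pos: [513.1, 79.6, 18.2]
orientation: [[0.015, -0.984, -0.175], [0.006, -0.175, 0.985], [-1.0, -0.015, 0.003]]
force: [-0.4, 0.7, -0.1]
finger_gap: 44.7
```

carry_out --pt "-0.03 0 0 0" --pt "-0.05 0 0 0" --pt "-0.05 0 0 0" --pt "0 0 0 0" --gripper 0.09

```text
time: 9.9
tool_pos: [510.9, 78.7, 150.7]
orientation: [[0.013, -0.984, -0.175], [0.006, -0.175, 0.985], [-1.0, -0.014, 0.004]]
force: [0.0, -0.4, -0.2]
finger_gap: 81.4
```

```bash
python3 b.py w6 slip_stone_centre,slip_stone_holder 32;python3 b.py w6b finishing_stone_centre 70; python3 b.py w6c oil_stone_centre 48; python3 b.py w6d strop_centre 23; python3 a.py | grep -v holder; python3 -c "
from h import *
plan(487,220,180,4)"
```

```text
cam in tool [-182.1   81.9   -0.3] axis [ 0.96 -0.29 -0.  ]
slip_stone_centre 0.94 [289, 310, 363, 361] [645.3 140.8  27.6  64.  100.4]
slip_stone_centre 0.7 [203, 288, 255, 321] [643.9  35.7  27.7  59.7 123.6]
slip_stone_centre 0.58 [270, 156, 303, 238] [511.6  79.4  30.9  79.6  10.1]
slip_stone_holder 0.69 [269, 124, 309, 269] [515.2  79.8  39.5 144.6   9.9]
9.95 [508.8  78.8 148.1] [-0.79231578 -0.77125216 -0.4174438 ]
cam in tool [-1.805e+02  8.290e+01 -1.000e-01] axis [ 0.96 -0.29  0.  ]
finishing_stone_centre 0.88 [406, 149, 473, 277] [487.2 217.4  51.9 120.2   5.1]
10.1 [505.6  78.8 144.1] [-0.17516638 -0.41434311 -0.10114844]
cam in tool [-1.799e+02  8.320e+01 -1.000e-01] axis [ 0.96 -0.29  0.  ]
oil_stone_centre 0.67 [389, 122, 477, 290] [487.1 214.3  61.9 163.  178.8]
10.2 [505.5  78.8 143.9] [ 0.43123969  1.08510898 -0.23842466]
cam in tool [-1.797e+02  8.320e+01 -1.000e-01] axis [ 0.96 -0.28  0.  ]
strop_centre 0.69 [380, 96, 468, 289] [459.4 213.4  63.1 160.4 178.4]
strop_centre 0.17 [58, 113, 104, 270] [ 548.6 -151.4   62.2  191.4  177.6]
10.3 [506.   78.8 144.3] [ 1.15
[... 181 characters left out ...]
  1.5]
oil_stone_centre 0.76 [118, 252, 144, 275] [425.9 208.2  42.   70.9 131.4]
finishing_stone_centre 0.75 [121, 241, 142, 265] [458.  218.6  49.3  57.7   3.8]
slip_stone_centre 0.77 [142, 149, 191, 175] [667.2 150.4  46.7 104.9  75.5]
slip_stone_centre 0.69 [210, 162, 231, 184] [643.9  25.1  21.8  53.9 124.1]
slip_stone_centre 0.66 [188, 239, 204, 250] [482.6  65.1  22.1  28.8  93. ]
plane_centre 0.97 [233, 201, 259, 268] [514.  -40.3  52.5 151.3   7.6]
10.9 [507.1095474   78.79473283 146.0243495 ] [[0.003, -0.985, -0.175], [0.006, -0.175, 0.985], [-1.0, -0.004, 0.006]]
t 10.9 pos [507.1  78.8 146. ] jaw 100.1 tot d [-0.0331 -0.005   0.1427] yaw 6.07 n 3 per row [-0.011  -0.0017  0.0476]
```

carry_out --pt "-0.011 -0.0017 0.047 2" --pt "-0.011 -0.0017 0.047 2" --pt "-0.011 -0.0017 0.047 2" --pt "0 0 0 0" --pt "0 0 0 0" --gripper 0.07

```text
time: 11.52
tool_pos: [492.7, 221.4, 180.8]
orientation: [[0.004, -0.998, -0.065], [0.006, -0.065, 0.998], [-1.0, -0.004, 0.006]]
force: [-0.4, -0.4, 1.2]
finger_gap: 70.1
```

```bash
python3 b.py w7 finishing_stone_centre 70; python3 b.py w7b oil_stone_centre 48; python3 -c "
from h import *
plan(487.5,219.5,56,4.1)"
```

```text
cam in tool [-1.799e+02  8.320e+01  1.000e-01] axis [ 0.96 -0.28  0.  ]
finishing_stone_centre 0.73 [255, 105, 319, 264] [431.3 220.1  48.6  49.3 176.6]
finishing_stone_centre 0.63 [261, 132, 310, 253] [486.8 222.3  42.3 120.5   4.5]
11.575 [492.9 221.3 180.9] [-0.40953334 -0.58142507 -0.09597853]
cam in tool [-1.80e+02  8.31e+01  1.00e-01] axis [ 0.96 -0.29  0.  ]
oil_stone_centre 0.76 [256, 102, 320, 265] [438.1 221.1  50.9  62.3 178. ]
11.675 [492.9 220.7 180.7] [-0.99926271 -0.80043416 -0.42648433]
t 11.72 pos [493.  220.6 180.7] jaw 93.6 tot d [ 0.1247  0.006  -0.0015] yaw -0.49 n 3 per row [ 0.0416  0.002  -0.0005]
```

carry_out --pt "0.03 0.006 0.001 -0.8" --pt "0.035 0.002 0 0" --pt "0.035 0.002 0 0" --pt "0 0 0 0" --pt "0 0 0 0"

```text
time: 12.35
tool_pos: [485.8, 217.4, 79.8]
orientation: [[0.006, -0.998, -0.07], [0.006, -0.07, 0.998], [-1.0, -0.007, 0.006]]
force: [-0.0, -0.5, -0.1]
finger_gap: 70.0
```

```bash
python3 b.py w8 finishing_stone_centre 70; python3 -c "
from h import *
plan(486.8,222,53.5,4.4)"
```

```text
cam in tool [-1.80e+02  8.29e+01 -1.00e-01] axis [ 0.96 -0.29  0.  ]
finishing_stone_centre 0.73 [258, 151, 328, 322] [486.2 222.2  42.5 122.4   4.4]
12.4 [485.5 217.3  79.7] [-0.74824207 -0.23981595  0.27747936]
t 12.45 pos [485.8 217.6  80.1] jaw 94.0 tot d [ 0.0266 -0.0011  0.0042] yaw -0.37 n 1 per row [ 0.0266 -0.0011  0.0042]
```

carry_out --pt "0 0 0.0046 -0.4" --pt "0.013 0 0 0" --pt "0.011 0 0 0" --pt "0 0 0 0"

```text
time: 12.95
tool_pos: [487.6, 223.4, 57.1]
orientation: [[0.012, -0.997, -0.078], [0.008, -0.078, 0.997], [-1.0, -0.012, 0.007]]
force: [-0.2, 0.5, -0.5]
finger_gap: 70.1
```

```bash
python3 -c "
from h import *
plan(486.3,222.2,53.5,4.4)"
```

```text
t 12.95 pos [487.6 223.4  57.1] jaw 94.5 tot d [ 0.0036  0.0015 -0.0011] yaw 0.09 n 1 per row [ 0.0036  0.0015 -0.0011]
```

carry_out --pt "0.0036 0.0012 -0.0011 0" --pt "0 0 0 0"

```text
time: 13.2
tool_pos: [486.2, 222.1, 52.8]
orientation: [[0.011, -0.997, -0.078], [0.008, -0.078, 0.997], [-1.0, -0.011, 0.007]]
force: [0.5, 1.2, -0.7]
finger_gap: 69.9
```

carry_out --pt "0 0 0 0" --pt "0 0 0 0" --pt "0 0 0 0" --pt "0 0 0 0" --gripper 0.03 --force 35

```text
time: 13.7
tool_pos: [486.7, 222.1, 53.4]
orientation: [[0.012, -0.997, -0.078], [0.008, -0.078, 0.997], [-1.0, -0.013, 0.007]]
force: [0.1, 0.2, -1.6]
finger_gap: 41.8
```

carry_out --pt "-0.02 0 0 0" --pt "-0.03 0 0 0" --pt "-0.03 0 0 0" --pt "0 0 0 0"

```text
time: 14.2
tool_pos: [482.4, 220.6, 131.5]
orientation: [[0.004, -0.997, -0.078], [0.006, -0.078, 0.997], [-1.0, -0.004, 0.005]]
force: [-0.3, -0.4, -3.6]
finger_gap: 41.9
```

```bash
python3 c.py finishing_stone_holder top; python3 c.py strop_holder top;python3 c.py oil_stone_holder top; python3 -c "
from h import *
plan(543,-157,140,177)"
```

```text
top finishing_stone_holder 0.97 [ 551.2 -157.7   53.8  189.8  176.5] bed [ 541.7 -158.1   43.2  137.1  177.6]
top strop_holder 0.97 [ 492.9 -284.    68.6  278.6    4. ] bed [ 483.5 -284.3   57.2  227.7    4.1]
top oil_stone_holder 0.66 [ 539.3 -409.    65.6  211.8  172.2] bed [ 539.2 -410.9   50.9  177.3  172.4]
t 14.5 pos [479.4 219.8 127.9] jaw 94.5 tot d [-0.0137 -0.034  -0.3805] yaw 7.47 n 7 per row [-0.002  -0.0049 -0.0544]
```

carry_out --pt "-0.005 -0.005 -0.0544 0" --pt "-0.005 -0.005 -0.0544 0" --pt "-0.003 -0.005 -0.0544 0" --pt "-0.003 -0.005 -0.0544 0" --pt "-0.002 -0.005 -0.0544 2.5" --pt "-0.002 -0.005 -0.0544 2.5" --pt "-0.002 -0.005 -0.0544 2.5" --pt "0 0 0 0" --pt "0 0 0 0"

```text
time: 15.62
tool_pos: [535.7, -168.0, 139.3]
orientation: [[-0.015, -0.998, 0.054], [0.007, 0.054, 0.999], [-1.0, 0.015, 0.006]]
force: [0.2, -0.4, -3.1]
finger_gap: 41.6
```

```bash
python3 -c "
from h import *
o=env.get_obs();print(np.round(o['joint_positions'],1))
plan(541.7,-158.1,60,177.4)"; python3 b.py w9 finishing_stone_centre 147; python3 -c "
from h import *
plan(541.7,-158.1,60,177.4)"
```

```text
[ -26.2   14.4   93.4   -0.    73.2 -113.1]
t 15.62 pos [ 535.7 -168.   139.3] jaw 86.9 tot d [ 0.0793 -0.0067  0.0098] yaw -0.5 n 2 per row [ 0.0396 -0.0033  0.0049]
cam in tool [-179.9   83.1   -0.2] axis [ 0.96 -0.28  0.  ]
finishing_stone_centre 0.9 [249, 154, 327, 328] [ 531.8 -167.7   44.6  113.6  176.8]
15.675 [ 535.7 -168.   139.4] [ 0.01047665 -0.2885601  -2.72523992]
t 15.72 pos [ 535.9 -167.4  139.6] jaw 87.0 tot d [ 0.0796 -0.0065  0.0091] yaw -0.4 n 2 per row [ 0.0398 -0.0032  0.0046]
```

carry_out --pt "0.03 -0.0065 0.009 -0.4" --pt "0.03 0.001 0 0" --pt "0.025 0.001 0 0" --pt "0 0 0 0" --pt "0 0 0 0"

```text
time: 16.35
tool_pos: [541.4, -151.3, 54.2]
orientation: [[-0.012, -0.999, 0.035], [0.006, 0.035, 0.999], [-1.0, 0.012, 0.006]]
force: [0.6, 0.3, -3.2]
finger_gap: 41.6
```

```bash
python3 b.py w10 finishing_stone_centre 62; python3 -c "
from h import *
plan(542,-158.1,17.5,177.4)"
```

```text
cam in tool [-1.80e+02  8.29e+01 -1.00e-01] axis [ 0.96 -0.29  0.  ]
finishing_stone_centre 0.77 [244, 152, 327, 327] [ 537.5 -150.7   44.7  113.6  178.1]
16.4 [ 541.1 -151.2   54.1] [ 0.26117171 -0.67061136 -2.23509548]
t 16.45 pos [ 541.3 -151.6   54.3] jaw 88.0 tot d [ 0.0367 -0.0014 -0.0067] yaw 0.58 n 1 per row [ 0.0367 -0.0014 -0.0067]
```

View pics/w10.png

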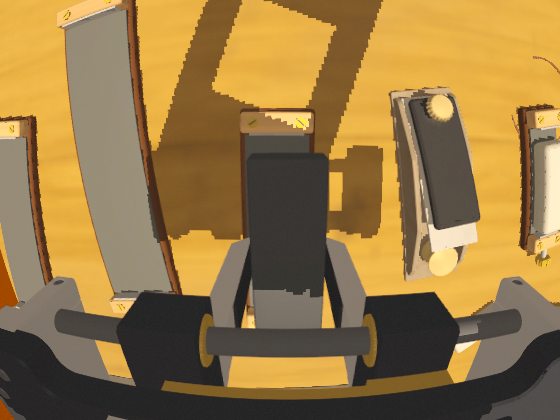

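carry_out --pt "0.01 0 -0.006 0.3" --pt "0.01 0 0 0.3" --pt "0.01 0 0 0" --pt "0 0 0 0" --pt "0 0 0 0"

```text
time: 17.08
tool_pos: [542.0, -158.8, 23.8]
orientation: [[-0.009, -0.999, 0.047], [0.005, 0.047, 0.999], [-1.0, 0.009, 0.004]]
force: [0.5, 1.0, -2.9]
finger_gap: 41.7
```

```bash
python3 -c "
from h import *
plan(542,-158.1,17.5,177.4)"
```

```text
t 17.07 pos [ 542.  -158.8   23.8] jaw 87.3 tot d [ 0.0063 -0.      0.0007] yaw -0.1 n 1 per row [ 0.0063 -0.      0.0007]
```

carry_out --pt "0.002 0 0.0007 0" --pt "0.002 0 0 0" --pt "0.001 0 0 0"

```text
time: 17.45
tool_pos: [542.5, -158.2, 19.2]
orientation: [[-0.008, -0.999, 0.047], [0.004, 0.047, 0.999], [-1.0, 0.008, 0.004]]
force: [0.1, -0.5, -2.7]
finger_gap: 41.9
```

carry_out --pt "0.001 0 0 0" --pt "0.001 0 0 0"

```text
time: 17.7
tool_pos: [542.6, -158.3, 17.7]
orientation: [[-0.008, -0.999, 0.047], [0.004, 0.047, 0.999], [-1.0, 0.008, 0.004]]
force: [-3.0, 0.0, 4.0]
finger_gap: 41.4
```

carry_out --pt "0.0015 0 0 0" --pt "0 0 0 0"

```text
time: 17.95
tool_pos: [542.7, -158.4, 17.5]
orientation: [[-0.008, -0.999, 0.047], [0.004, 0.047, 0.999], [-1.0, 0.008, 0.003]]
force: [-1.2, 0.3, -0.4]
finger_gap: 41.8
```

carry_out --pt "0 0 0 0" --pt "0 0 0 0" --gripper 0.06

```text
time: 18.2
tool_pos: [544.1, -158.9, 18.0]
orientation: [[-0.005, -0.999, 0.047], [0.003, 0.047, 0.999], [-1.0, 0.005, 0.002]]
force: [-0.1, -0.4, -1.0]
finger_gap: 57.6
```

carry_out --pt "-0.03 0 0 0" --pt "-0.05 0 0 0" --pt "-0.05 0 0 0" --pt "-0.01 0 0 0" --pt "0 0 0 0" --gripper 0.08

```text
time: 18.82
tool_pos: [544.9, -159.4, 160.0]
orientation: [[-0.005, -0.999, 0.047], [0.003, 0.047, 0.999], [-1.0, 0.005, 0.003]]
force: [0.8, -0.0, -0.3]
finger_gap: 80.1
```

```bash
python3 b.py w11 finishing_stone_centre,slip_stone_centre 34; python3 a.py | grep -v _holder; python3 -c "
from h import *
plan(487,218,160,178)"
```

```text
cam in tool [-1.804e+02  8.300e+01 -1.000e-01] axis [ 0.96 -0.29  0.  ]
finishing_stone_centre 0.77 [265, 134, 310, 251] [ 543.1 -158.8   42.5  121.1  177.2]
finishing_stone_centre 0.66 [121, 18, 214, 259] [ 484.2 -276.2   67.4  250.7    4.1]
slip_stone_centre 0.91 [474, 124, 513, 199] [512.7  72.7  41.7  81.1  10.7]
slip_stone_centre 0.82 [423, 253, 462, 293] [645.2  19.7  30.3  54.9 124.4]
slip_stone_centre 0.56 [493, 260, 552, 294] [669.9 151.5  42.2 122.6  75.9]
18.875 [ 544.7 -159.3  159.5] [0.27121786 0.05896503 0.45745023]
[ 436.58014039 -105.53372941 1158.17376824] [384.77866585 537.24938809 692.1179005 ]
strop_centre 0.85 [124, 201, 154, 288] [484.1 214.5  59.8 207.2 178.2]
oil_stone_centre 0.7 [119, 205, 150, 275] [487.2 217.1  55.2 159.6 178.4]
oil_stone_centre 0.39 [187, 215, 206, 251] [512.3  77.   34.9  82.1  11.5]
finishing_stone_centre 0.93 [288, 224, 306, 248] [ 507.2 -153.8   39.3   57.2  172. ]
slip_stone_centre 0.77 [139, 148, 192, 174] [667.8 150.6  42.2 102.8  74.8]
slip_stone_centre 0.74 [190, 215, 204, 250] [510.4  69.8  30.6  73.1   9.4]
slip_stone_centre 0.67 [207, 164, 228, 184] [644.8  24.3  21.4  53.  123.5]
plane_centre 0.88 [238, 199, 259, 259] [546.6 -34.7  49.9  83.9   6.9]
19.525 [ 544.74411143 -159.36035641  159.9411491 ] [[-0.006, -0.999, 0.047], [0.003, 0.047, 0.999], [-1.0, 0.006, 0.003]]
t 19.52 pos [ 544.7 -159.4  159.9] jaw 87.3 tot d [0.0016 0.0755 0.3742] yaw -0.7 n 7 per row [0.0002 0.0108 0.0535]
```

carry_out --pt "-0.003 0.0108 0.0535 0" --pt "-0.003 0.0108 0.0535 0" --pt "-0.002 0.0108 0.0535 0" --pt "0 0.0108 0.0535 0" --pt "0 0.0108 0.0535 0" --pt "0 0.0108 0.0535 0" --pt "0 0.0108 0.0535 -0.7" --pt "0 0 0 0" --pt "0 0 0 0"

```text
time: 20.65
tool_pos: [488.3, 228.3, 171.9]
orientation: [[0.002, -0.999, 0.037], [0.003, 0.037, 0.999], [-1.0, -0.002, 0.003]]
force: [0.2, 0.3, -0.5]
finger_gap: 80.2
```

```bash
python3 b.py w12 oil_stone_centre 48;  python3 b.py w12b strop_centre 23; python3 -c "
from h import *
plan(487,219.5,70,178)"
```

```text
cam in tool [-1.799e+02  8.320e+01  1.000e-01] axis [ 0.96 -0.29  0.  ]
oil_stone_centre 0.77 [250, 112, 305, 273] [487.  219.1  50.8 159.5 178.2]
oil_stone_centre 0.18 [0, 247, 7, 275] [ 573.  -189.2   18.8   53.5  151.5]
20.7 [488.3 228.2 171.8] [-0.14093105 -0.23438261  0.20627434]
cam in tool [-180.    83.2    0.2] axis [ 0.96 -0.28  0.  ]
strop_centre 0.63 [248, 85, 304, 278] [394.3 220.2  29.3  57.   89.6]
20.8 [488.6 227.3 171.8] [0.30528096 0.07027323 0.12391569]
t 20.85 pos [488.7 227.3 171.8] jaw 87.7 tot d [ 0.1018  0.0015 -0.0082] yaw -0.31 n 2 per row [ 0.0509  0.0008 -0.0041]
```

View pics/w12.png

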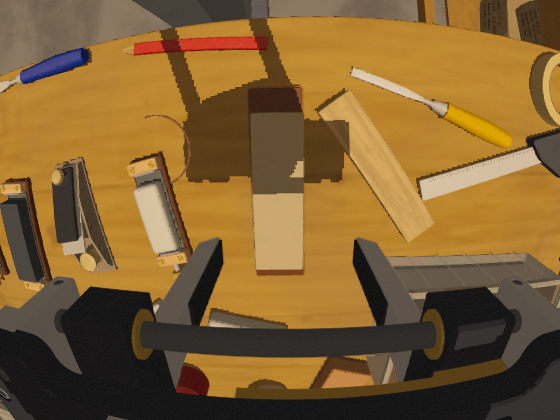

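carry_out --pt "0.03 0.0015 -0.007 -0.3" --pt "0.035 0.002 0 0" --pt "0.035 0.002 0 0" --pt "0 0 0 0" --pt "0 0 0 0"

```text
time: 21.48
tool_pos: [487.6, 215.7, 72.3]
orientation: [[0.007, -0.999, 0.045], [0.004, 0.045, 0.999], [-1.0, -0.007, 0.005]]
force: [0.5, 0.4, 0.5]
finger_gap: 79.7
```

```bash
python3 b.py w13 oil_stone_centre 48; python3 -c "
from h import *
plan(487,219.1,28.5,178.1)"
```

```text
cam in tool [-180.    82.9   -0. ] axis [ 0.96 -0.29  0.  ]
oil_stone_centre 0.93 [251, 111, 331, 328] [486.6 219.1  51.1 161.4 177.9]
21.525 [487.3 215.6  72.2] [ 0.78121639 -0.02388848 -0.13612316]
t 21.57 pos [487.5 215.9  72.5] jaw 87.5 tot d [0.044  0.001  0.0029] yaw -0.63 n 1 per row [0.044  0.001  0.0029]
```

carry_out --pt "0.01 0.001 0.0025 -0.3" --pt "0.014 0 0 -0.2" --pt "0.014 0 0 0" --pt "0 0 0 0" --pt "0 0 0 0"

```text
time: 22.2
tool_pos: [488.4, 219.5, 33.7]
orientation: [[0.011, -0.999, 0.034], [0.005, 0.034, 0.999], [-1.0, -0.011, 0.006]]
force: [-0.1, -0.3, 0.4]
finger_gap: 80.1
```

```bash
python3 -c "
from h import *
plan(487,219.1,28.3,178.0)"
```

```text
t 22.2 pos [488.4 219.5  33.7] jaw 88.0 tot d [ 0.0054  0.0015 -0.0005] yaw 0.03 n 1 per row [ 0.0054  0.0015 -0.0005]
```

carry_out --pt "0.005 0.0012 -0.0004 0" --pt "0 0 0 0"

```text
time: 22.45
tool_pos: [487.4, 219.2, 28.7]
orientation: [[0.012, -0.999, 0.034], [0.006, 0.034, 0.999], [-1.0, -0.012, 0.006]]
force: [-0.1, -0.4, -0.8]
finger_gap: 80.0
```

carry_out --pt "0 0 0 0" --pt "0 0 0 0" --pt "0 0 0 0" --pt "0 0 0 0" --gripper 0.035 --force 55

```text
time: 22.95
tool_pos: [488.1, 219.3, 29.3]
orientation: [[0.013, -0.999, 0.034], [0.006, 0.034, 0.999], [-1.0, -0.013, 0.006]]
force: [-0.5, -0.7, -0.7]
finger_gap: 49.7
```

carry_out --pt "-0.01 0 0 0" --pt "-0.02 0 0 0" --pt "-0.04 0 0 0" --pt "-0.04 0 0 0" --pt "0 0 0 0"

```text
time: 23.58
tool_pos: [482.1, 217.6, 138.8]
orientation: [[0.003, -0.999, 0.034], [0.003, 0.034, 0.999], [-1.0, -0.003, 0.003]]
force: [0.3, -0.4, -4.5]
finger_gap: 49.4
```

```bash
python3 b.py w14 oil_stone_centre 158;python3 -c "
from h import *
plan(539.2,-410.5,140,172.4)"
```

```text
cam in tool [-182.    81.9    0.3] axis [ 0.96 -0.29  0.  ]
oil_stone_centre 0.57 [239, 111, 339, 367] [463.8 218.4  51.2 126.9 177.8]
23.625 [480.  217.  136.3] [-1.59663139  0.30424552 -4.86427483]
t 23.68 pos [478.5 216.6 134.5] jaw 88.0 tot d [-0.0064 -0.0823 -0.6246] yaw 5.62 n 12 per row [-0.0005 -0.0069 -0.052 ]
```

carry_out --pt "-0.003 -0.0069 -0.052 0" --pt "-0.003 -0.0069 -0.052 0" --pt "-0.002 -0.0069 -0.052 0" --pt "0 -0.0069 -0.052 0" --pt "0 -0.0069 -0.052 0" --pt "0 -0.0069 -0.052 0" --pt "0 -0.0069 -0.052 0" --pt "0 -0.0069 -0.052 0" --pt "0 -0.0069 -0.052 1.4" --pt "0 -0.0069 -0.052 1.4" --pt "0 -0.0069 -0.05 1.4" --pt "0 -0.006 -0.04 1.4" --pt "0 0 0 0" --pt "0 0 0 0"

```text
time: 25.42
tool_pos: [509.1, -402.8, 90.5]
orientation: [[-0.067, -0.989, 0.134], [0.035, 0.131, 0.991], [-0.997, 0.071, 0.025]]
force: [-0.1, 0.7, -5.2]
finger_gap: 49.6
```

```bash
python3 b.py w15 oil_stone_centre 155;python3 -c "
from h import *
o=env.get_obs();print(np.round(o['joint_positions'],1))
plan(539.2,-410.7,60,172.4)"
```

```text
cam in tool [-1.8e+02  8.3e+01 -1.0e-01] axis [ 0.96 -0.29  0.  ]
oil_stone_centre 0.65 [238, 112, 338, 369] [ 476.6 -400.3   37.9   90.2  172.1]
25.475 [ 509.  -402.7   90.4] [ 0.57990352 -0.61816993 -5.4530917 ]
[ -45.2   29.5   78.8   -1.4   75.7 -127.3]
t 25.52 pos [ 509.5 -402.5   91.3] jaw 82.4 tot d [ 0.029  -0.0326 -0.0049] yaw -0.01 n 1 per row [ 0.029  -0.0326 -0.0049]
```

carry_out --pt "-0.004 0.03 0.018 0" --pt "-0.004 0.03 0.018 0" --pt "-0.004 0.03 0.018 0" --pt "0 0 0 0" --pt "0 0 0 0"

```text
time: 26.15
tool_pos: [427.1, -329.6, 110.3]
orientation: [[-0.067, -0.99, 0.124], [0.035, 0.122, 0.992], [-0.997, 0.071, 0.026]]
force: [-0.2, 0.9, -5.1]
finger_gap: 49.4
```

carry_out --pt "0 -0.03 -0.018 0"

```text
time: 26.28
tool_pos: [453.9, -349.4, 107.3]
orientation: [[-0.069, -0.99, 0.124], [0.036, 0.121, 0.992], [-0.997, 0.073, 0.028]]
force: [0.6, -0.1, -4.2]
finger_gap: 49.6
```

```bash
python3 -c "
from h import *
for i in range(5):
  plan(539.2,-410.7,60,172.4); o=env.get_obs(); print(np.round(np.array(o['orientation'])[:,0],3)); grab('top')"
```

```text
t 26.27 pos [ 453.9 -349.4  107.3] jaw 82.9 tot d [ 0.039  -0.0953 -0.0515] yaw 0.5 n 3 per row [ 0.013  -0.0318 -0.0172]
[-0.069  0.036 -0.997]
t 26.32 pos [ 459.2 -354.3  107.8] jaw 82.9 tot d [ 0.0411 -0.0892 -0.0471] yaw 0.49 n 2 per row [ 0.0205 -0.0446 -0.0235]
[-0.061  0.03  -0.998]
t 26.38 pos [ 457.8 -353.5  108.1] jaw 82.9 tot d [ 0.041  -0.0908 -0.0478] yaw 0.5 n 3 per row [ 0.0137 -0.0303 -0.0159]
[-0.063  0.031 -0.998]
t 26.43 pos [ 456.4 -352.3  107.8] jaw 82.9 tot d [ 0.0403 -0.0925 -0.0489] yaw 0.49 n 3 per row [ 0.0134 -0.0308 -0.0163]
[-0.066  0.033 -0.997]
t 26.48 pos [ 455.3 -351.4  107.5] jaw 82.9 tot d [ 0.0397 -0.0936 -0.0497] yaw 0.48 n 3 per row [ 0.0132 -0.0312 -0.0166]
[-0.067  0.035 -0.997]
```

carry_out --pt "0 0 0 0" --pt "0 0 0 0" --pt "0 0 0 0" --pt "0 0 0 0"

```text
time: 27.02
tool_pos: [453.8, -349.9, 107.1]
orientation: [[-0.069, -0.99, 0.124], [0.036, 0.122, 0.992], [-0.997, 0.073, 0.028]]
force: [-0.9, 0.2, -5.2]
finger_gap: 49.6
```

carry_out --pt "0 0.04 0.02 0" --pt "0 0.02 0.02 0" --pt "0 -0.03 -0.02 0" --pt "0 -0.03 -0.02 0"

```text
time: 27.52
tool_pos: [449.0, -345.3, 104.8]
orientation: [[-0.074, -0.989, 0.124], [0.042, 0.122, 0.992], [-0.996, 0.079, 0.032]]
force: [0.1, 0.6, -3.9]
finger_gap: 49.6
```

carry_out --pt "-0.06 0 0 0"

```text
time: 27.65
tool_pos: [450.0, -344.5, 155.8]
orientation: [[-0.088, -0.988, 0.125], [0.056, 0.121, 0.991], [-0.995, 0.094, 0.044]]
force: [-0.5, 0.1, -5.6]
finger_gap: 49.4
```

```bash
cat > hold.py <<'E'
from h import *
import sys
for i in range(int(sys.argv[1])):
  grab('top'); o=env.get_obs(); print(o['time'],np.round(o['tool_pos'],1),np.round(np.array(o['orientation'])[2],3))
E
python3 hold.py 4
```

```text
27.7 [ 456.1 -350.3  170.1] [-0.997  0.075  0.029]
27.75 [ 457.7 -351.9  170.6] [-0.997  0.069  0.024]
27.8 [ 456.2 -350.5  168.4] [-0.997  0.072  0.026]
27.85 [ 454.4 -348.8  166.2] [-0.997  0.076  0.03 ]
```

carry_out --pt "0.03 0 0 0" --pt "0.03 0 0 0" --pt "0 0 0 0"

```text
time: 28.22
tool_pos: [446.6, -343.0, 101.8]
orientation: [[-0.076, -0.989, 0.125], [0.043, 0.122, 0.992], [-0.996, 0.081, 0.034]]
force: [0.2, 0.1, -5.0]
finger_gap: 49.4
```

carry_out --pt "0 0 0 0" --pt "0 0 0 0"

```text
time: 28.48
tool_pos: [446.6, -343.0, 102.7]
orientation: [[-0.075, -0.989, 0.125], [0.043, 0.122, 0.992], [-0.996, 0.08, 0.033]]
force: [-0.2, -0.4, -4.9]
finger_gap: 49.5
```

carry_out --pt "-0.03 0 0 0"

```text
time: 28.6
tool_pos: [447.3, -342.7, 131.1]
orientation: [[-0.079, -0.989, 0.125], [0.047, 0.121, 0.992], [-0.996, 0.084, 0.037]]
force: [0.8, 0.2, -4.5]
finger_gap: 49.4
```

carry_out --pt "-0.03 0 0 0"

```text
time: 28.72
tool_pos: [450.2, -344.5, 162.8]
orientation: [[-0.078, -0.989, 0.125], [0.046, 0.121, 0.992], [-0.996, 0.083, 0.036]]
force: [0.3, -0.1, -4.3]
finger_gap: 49.7
```

```bash
python3 hold.py 2
```

```text
28.775 [ 452.4 -346.7  167.7] [-0.997  0.077  0.031]
28.825 [ 452.6 -347.   166.3] [-0.997  0.076  0.03 ]
```

carry_out --pt "0.03 0 0 0" --pt "0.03 0 0 0"

```text
time: 29.08
tool_pos: [451.1, -347.4, 109.0]
orientation: [[-0.064, -0.99, 0.124], [0.031, 0.122, 0.992], [-0.997, 0.067, 0.023]]
force: [-0.4, 0.5, -6.0]
finger_gap: 49.6
```

```bash
python3 hold.py 4
```

```text
29.125 [ 448.5 -345.   104.2] [-0.997  0.074  0.028]
29.175 [ 448.1 -344.5  105.3] [-0.997  0.075  0.029]
29.225 [ 449.2 -345.5  107.1] [-0.997  0.073  0.028]
29.275 [ 450.3 -346.6  108.7] [-0.997  0.07   0.025]
```

carry_out --pt "-0.06 0 0 0"

```text
time: 29.4
tool_pos: [451.2, -345.6, 164.3]
orientation: [[-0.075, -0.989, 0.125], [0.043, 0.122, 0.992], [-0.996, 0.08, 0.033]]
force: [0.5, 0.5, -5.5]
finger_gap: 49.6
```

```bash
python3 hold.py 2
```

```text
29.45 [ 457.6 -351.6  177.7] [-0.998  0.062  0.018]
29.5 [ 459.2 -353.4  177.5] [-0.998  0.056  0.014]
```

carry_out --pt "0.06 0 0 0"

```text
time: 29.62
tool_pos: [461.8, -357.9, 125.3]
orientation: [[-0.04, -0.992, 0.123], [0.006, 0.123, 0.992], [-0.999, 0.04, 0.001]]
force: [0.5, -1.2, -5.2]
finger_gap: 49.5
```

```bash
python3 hold.py 4
```

```text
29.675 [ 455.1 -351.6  113.3] [-0.998  0.057  0.015]
29.725 [ 452.9 -349.1  113.1] [-0.998  0.064  0.02 ]
29.775 [ 453.8 -350.   115. ] [-0.998  0.062  0.019]
29.825 [ 455.3 -351.5  117. ] [-0.998  0.058  0.016]
```

carry_out --pt "-0.06 0 0 0"

```text
time: 29.95
tool_pos: [455.8, -350.1, 173.2]
orientation: [[-0.064, -0.99, 0.124], [0.031, 0.122, 0.992], [-0.997, 0.067, 0.023]]
force: [0.1, -1.4, -3.7]
finger_gap: 49.4
```

```bash
python3 hold.py 2
```

```text
30.0 [ 462.1 -356.1  186.9] [-0.999  0.049  0.008]
30.05 [ 463.8 -357.9  186.7] [-0.999  0.043  0.004]
```

carry_out --pt "0.06 0 0 0"

```text
time: 30.18
tool_pos: [467.3, -363.2, 135.3]
orientation: [[-0.027, -0.992, 0.123], [-0.006, 0.123, 0.992], [-1.0, 0.026, -0.01]]
force: [0.8, -0.8, -4.7]
finger_gap: 49.4
```

carry_out --pt "-0.06 0 0 0"

```text
time: 30.3
tool_pos: [454.7, -348.7, 167.6]
orientation: [[-0.061, -0.99, 0.123], [0.028, 0.122, 0.992], [-0.998, 0.064, 0.021]]
force: [-1.9, 2.2, -7.7]
finger_gap: 49.9
```

```bash
python3 hold.py 2
```

```text
30.35 [ 465.4 -359.1  187.2] [-0.999  0.034 -0.003]
30.4 [ 470.1 -364.1  192. ] [-1.     0.02  -0.014]
```

```bash
python3 hold.py 3; python3 -c "
from h import *
plan(539.2,-410.7,140,172.4)"
```

```text
30.45 [ 470.7 -364.8  192.3] [-1.     0.019 -0.016]
30.5 [ 470.  -364.2  191.5] [-1.     0.021 -0.014]
30.55 [ 469.2 -363.4  190.4] [-1.     0.023 -0.012]
t 30.55 pos [ 469.2 -363.4  190.4] jaw 82.9 tot d [ 0.0491 -0.0764 -0.0377] yaw 0.54 n 2 per row [ 0.0245 -0.0382 -0.0188]
```

carry_out --pt "0.006 -0.013 -0.0063 0.1" --pt "0.008 -0.013 -0.0063 0.1" --pt "0.008 -0.013 -0.0063 0.1" --pt "0.008 -0.013 -0.0063 0.1" --pt "0.008 -0.013 -0.0063 0" --pt "0.01 -0.01 -0.005 0"

```text
time: 31.3
tool_pos: [543.0, -413.1, 133.8]
orientation: [[-0.025, -0.991, 0.131], [-0.008, 0.131, 0.991], [-1.0, 0.024, -0.011]]
force: [-0.4, 0.3, -4.4]
finger_gap: 49.3
```

```bash
python3 hold.py 3; python3 -c "
from h import *
plan(539.2,-410.7,100,172.4)"
```

```text
31.35 [ 543.  -413.1  131.6] [-1.     0.025 -0.01 ]
31.4 [ 541.9 -412.2  132.2] [-1.     0.027 -0.009]
31.45 [ 541.6 -412.   133.3] [-1.     0.027 -0.009]
t 31.45 pos [ 541.6 -412.   133.3] jaw 82.5 tot d [0.0333 0.0016 0.0013] yaw 0.1 n 1 per row [0.0333 0.0016 0.0013]
```

carry_out --pt "0.01 0.0008 0.001 0" --pt "0.016 0 0 0" --pt "0.016 0 0 0" --pt "0.016 0 0 0" --pt "0.016 0 0 0" --pt "0.01 0 0 0"

```text
time: 32.2
tool_pos: [537.7, -410.9, 44.5]
orientation: [[-0.027, -0.991, 0.131], [-0.006, 0.131, 0.991], [-1.0, 0.026, -0.01]]
force: [-0.4, -0.5, -4.2]
finger_gap: 49.4
```

```bash
python3 hold.py 2; python3 c.py oil_stone_holder wrist; python3 b.py w16 oil_stone_centre 70; python3 -c "
from h import *
plan(540.5,-410.9,18.3,172.4)"
```

```text
32.25 [ 537.  -410.3   43.1] [-1.     0.028 -0.008]
32.3 [ 537.1 -410.4   44. ] [-1.     0.028 -0.008]
wrist oil_stone_holder 0.91 [ 445.4 -399.8   22.8   60.    82.9] bed [ 452.5 -401.1    5.9   51.    83.2]
wrist oil_stone_holder 0.25 [ 554.  -171.2   24.5  137.3    8.3] bed [ 553.1 -173.3   24.3  136.     8.3]
cam in tool [-179.3   83.3    0.2] axis [ 0.96 -0.28  0.  ]
oil_stone_centre 0.68 [239, 113, 337, 367] [ 518.6 -408.4   49.5  121.3  172.8]
32.45 [ 538.9 -412.1   47.1] [ 0.07989382  0.61356665 -3.89754991]
t 32.5 pos [ 539.1 -412.2   47.5] jaw 82.5 tot d [ 0.0292 -0.0019  0.0018] yaw 0.08 n 1 per row [ 0.0292 -0.0019  0.0018]
```

View pics/w16.png

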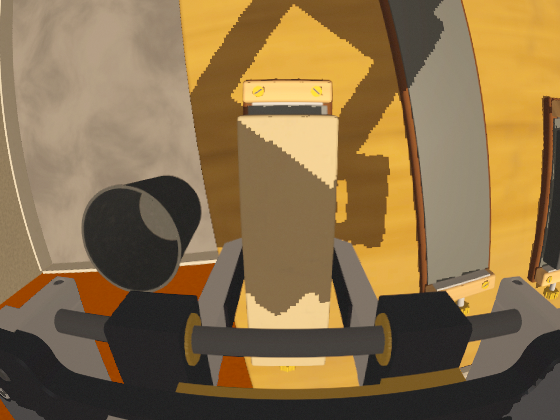

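carry_out --pt "0.006 -0.001 0.0008 0.1" --pt "0.007 0 0 0" --pt "0.006 0 0 0" --pt "0.003 0 0 0"

```text
time: 33.0
tool_pos: [540.9, -412.7, 26.1]
orientation: [[-0.022, -0.991, 0.132], [-0.012, 0.133, 0.991], [-1.0, 0.02, -0.014]]
force: [1.1, 0.2, -4.9]
finger_gap: 49.2
```

```bash
python3 hold.py 2;  python3 -c "
from h import *
plan(540.5,-411.5,18.3,172.4)"
```

```text
33.05 [ 540.7 -412.5   25.7] [-1.     0.021 -0.014]
33.1 [ 540.8 -412.6   26. ] [-1.     0.02  -0.014]
t 33.1 pos [ 540.8 -412.6   26. ] jaw 82.4 tot d [0.0077 0.0002 0.0012] yaw -0.02 n 1 per row [0.0077 0.0002 0.0012]
```

carry_out --pt "0.002 0 0.001 0" --pt "0.0015 0 0 0" --pt "0.001 0 0 0"

```text
time: 33.48
tool_pos: [541.1, -411.9, 21.7]
orientation: [[-0.021, -0.991, 0.133], [-0.012, 0.133, 0.991], [-1.0, 0.02, -0.015]]
force: [0.9, -0.4, -4.1]
finger_gap: 49.7
```

carry_out --pt "0.001 0 0 0" --pt "0.001 0 0 0"

```text
time: 33.72
tool_pos: [541.1, -412.1, 20.6]
orientation: [[-0.021, -0.991, 0.132], [-0.012, 0.133, 0.991], [-1.0, 0.02, -0.015]]
force: [-1.8, 1.2, 0.3]
finger_gap: 49.4
```

Contact at the far end, as expected; keep pressing gently with reduced grip so it levels.

carry_out --pt "0.001 0 0 0" --pt "0.001 0 0 0" --force 20

```text
time: 33.98
tool_pos: [541.2, -412.4, 19.3]
orientation: [[-0.021, -0.991, 0.132], [-0.012, 0.133, 0.991], [-1.0, 0.019, -0.015]]
force: [-2.6, 1.0, -2.0]
finger_gap: 49.8
```

carry_out --pt "0.0012 0 0 0" --pt "0.0012 0 0 0"

```text
time: 34.22
tool_pos: [541.1, -412.4, 18.7]
orientation: [[-0.021, -0.991, 0.132], [-0.012, 0.133, 0.991], [-1.0, 0.02, -0.015]]
force: [-4.1, 2.5, 6.4]
finger_gap: 50.4
```

carry_out --pt "0.001 0 0 0" --pt "0.001 0 0 0"

```text
time: 34.48
tool_pos: [541.2, -412.4, 18.8]
orientation: [[-0.022, -0.991, 0.132], [-0.012, 0.133, 0.991], [-1.0, 0.02, -0.015]]
force: [-3.9, 2.2, 5.2]
finger_gap: 49.8
```

carry_out --pt "0 0 0 0" --pt "0 0 0 0" --gripper 0.065

```text
time: 34.72
tool_pos: [542.8, -413.9, 19.3]
orientation: [[-0.018, -0.991, 0.132], [-0.016, 0.133, 0.991], [-1.0, 0.015, -0.018]]
force: [-0.4, 0.6, 0.5]
finger_gap: 63.8
```

carry_out --pt "-0.02 0 0 0" --pt "-0.03 0 0 0" --pt "-0.03 0 0 0" --pt "-0.03 0 0 0" --pt "-0.03 0 0 0" --gripper 0.09

```text
time: 35.35
tool_pos: [546.0, -412.0, 165.7]
orientation: [[-0.016, -0.991, 0.133], [-0.017, 0.133, 0.991], [-1.0, 0.014, -0.019]]
force: [-0.3, 0.3, 0.4]
finger_gap: 90.2
```

```bash
python3 hold.py 2; python3 b.py w17 oil_stone_centre 37; python3 c.py oil_stone_holder wrist; python3 -c "
from h import *
plan(487,216,160,178.3)"
```

```text
35.4 [ 548.5 -414.2  171.8] [-1.     0.006 -0.024]
35.45 [ 548.5 -414.3  170.1] [-1.     0.006 -0.025]
cam in tool [-182.7   82.4   -0.6] axis [ 0.96 -0.29 -0.  ]
oil_stone_centre 0.56 [268, 105, 318, 262] [ 539.9 -411.6   50.4  160.4  172.7]
35.5 [ 547.3 -413.2  167. ] [ 0.57585556 -0.00390498  0.02372904]
wrist oil_stone_holder 0.91 [ 462.8 -402.4   58.8   60.8   81.1] bed [ 455.  -401.1   10.3   50.6   82.4]
t 35.65 pos [ 544.6 -410.9  161.2] jaw 82.4 tot d [-0.0059  0.1404  0.6136] yaw -5.92 n 12 per row [-0.0005  0.0117  0.0511]
```

View pics/w17.png

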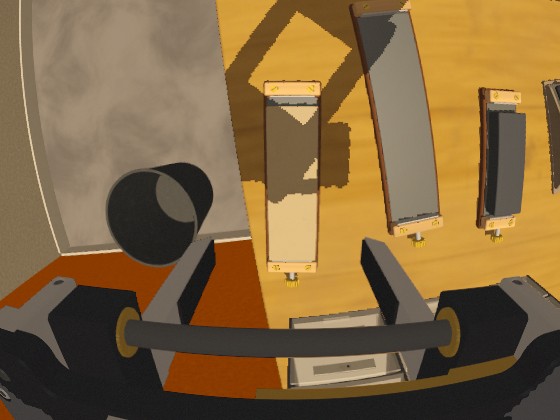

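carry_out --pt "-0.001 0.009 0.04 0" --pt "-0.001 0.009 0.04 0" --pt "-0.001 0.009 0.04 0" --pt "-0.001 0.009 0.04 0" --pt "0 0.009 0.04 0" --pt "0 0.009 0.04 0" --pt "0 0.009 0.04 0" --pt "0 0.009 0.04 0" --pt "0 0.009 0.04 -1" --pt "0 0.009 0.04 -1" --pt "0 0.009 0.04 -1" --pt "0 0.009 0.04 -1" --pt "0 0.009 0.04 -1" --pt "0 0.009 0.04 -1" --pt "0 0.007 0.02 0"

```text
time: 37.52
tool_pos: [455.7, 201.3, 135.3]
orientation: [[-0.071, -0.997, 0.031], [0.002, 0.031, 1.0], [-0.997, 0.071, 0.0]]
force: [0.7, -0.1, -0.4]
finger_gap: 90.3
```

```bash
python3 hold.py 2; python3 b.py w18 strop_centre 23; python3 -c "
from h import *
T=grab('top')
for m in models.outline_of(T,'strop_centre')[:2]: print(m['confidence'],wrect(T,m['pixels'],23))
plan(487,216,80,178.3)"
```

```text
37.575 [454.6 203.  135.1] [-0.997  0.073  0.002]
37.625 [455.4 201.2 135.3] [-0.997  0.072  0.   ]
cam in tool [-179.6   83.7    0.9] axis [ 0.96 -0.28  0.  ]
strop_centre 0.59 [274, 128, 336, 329] [484.6 218.1  57.  207.9 178.8]
strop_centre 0.4 [147, 227, 184, 283] [501.6  77.2  37.4  56.6   9.1]
37.675 [456.2 200.  135.6] [ 0.27951113 -0.13036943  1.22887229]
0.85 (547.93115234375, 214.11184692382812, 59.40872573852539, 82.84508514404297, 179.338134765625)
t 37.83 pos [457.6 198.8 136.6] jaw 88.1 tot d [ 0.0545 -0.0326  0.0182] yaw -0.24 n 2 per row [ 0.0273 -0.0163  0.0091]
```

View pics/w18.png

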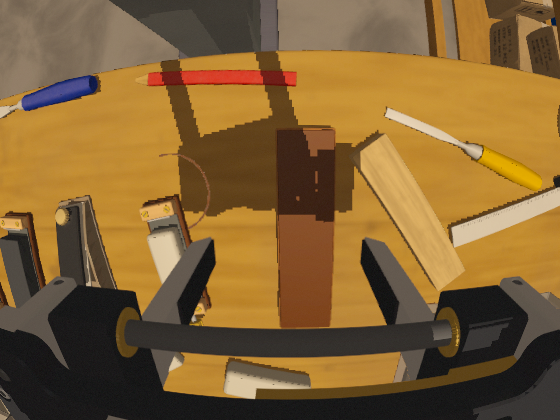

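```bash
python3 -c "
from h import *
p=grab('side');c=p['pixels'][320:420,190:370,::-1]; w=cv2.imread('pics/w18.png')[120:340,250:350]
a=cv2.resize(c,(790,439),interpolation=cv2.INTER_NEAREST)
cv2.imwrite('pics/side2.png',a)
for u,v in [(305,260),(305,300),(300,310)]: print(w[v-120,u-250,::-1])
"
```

```text
[133  76  37]
[127  69  31]
[126  69  29]
```

View pics/side2.png

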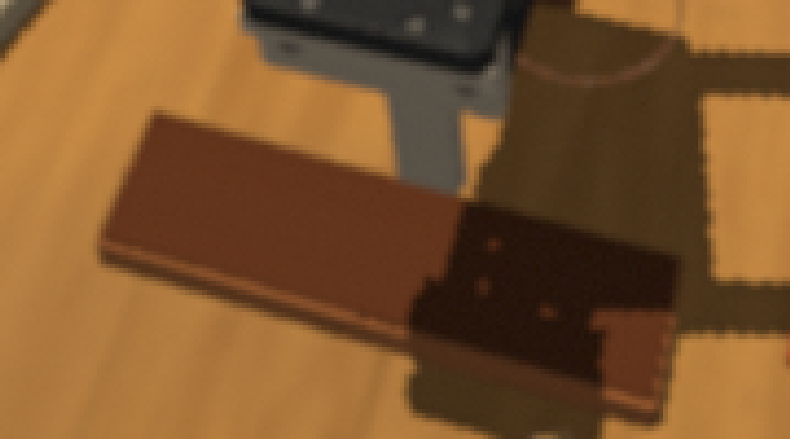

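```bash
python3 -c "
from h import *
plan(484.8,217.6,50,178.6)"
```

```text
t 37.88 pos [457.9 198.8 136.9] jaw 88.0 tot d [ 0.0849 -0.0321  0.0197] yaw -0.57 n 2 per row [ 0.0425 -0.016   0.0099]
```

carry_out --pt "0.01 -0.0107 0.0063 -0.2" --pt "0.012 -0.0107 0.0063 -0.2" --pt "0.014 -0.0107 0.0063 -0.2" --pt "0.014 0 0 0" --pt "0.014 0 0 0" --pt "0.01 0 0 0" --pt "0.006 0 0 0"

```text
time: 38.75
tool_pos: [488.6, 214.4, 49.2]
orientation: [[-0.067, -0.997, 0.03], [0.003, 0.029, 1.0], [-0.998, 0.067, 0.001]]
force: [-0.2, 0.5, -0.3]
finger_gap: 89.9
```

```bash
python3 hold.py 2; python3 b.py w19 strop_centre 23; python3 -c "
from h import *
plan(484.8,217.8,5,178.7)"
```

```text
38.8 [487.9 214.2  48.6] [-0.998  0.069  0.   ]
38.85 [488.2 214.4  49.2] [-0.998  0.068  0.001]
cam in tool [-179.3   83.5   -0.2] axis [ 0.96 -0.28  0.  ]
strop_centre 0.84 [248, 78, 336, 331] [471.5 218.4  56.2 183.  178.8]
38.9 [488.9 214.5  49.9] [ 0.47256454  0.13625715 -0.71506473]
t 38.95 pos [489.4 214.7  50.4] jaw 88.3 tot d [0.0456 0.0017 0.0029] yaw -0.39 n 1 per row [0.0456 0.0017 0.0029]
```

carry_out --pt "0.012 0.0012 0.0035 -0.2" --pt "0.012 0 0 -0.2" --pt "0.01 0 0 0" --pt "0.005 0 0 0"

```text
time: 39.45
tool_pos: [486.5, 219.1, 10.2]
orientation: [[-0.063, -0.998, 0.022], [0.004, 0.021, 1.0], [-0.998, 0.063, 0.003]]
force: [-0.1, 0.2, -0.4]
finger_gap: 89.7
```

```bash
python3 hold.py 2;  python3 -c "
from h import *
plan(484.9,218.2,5,178.7)"
```

```text
39.5 [486.1 218.9   9.7] [-0.998  0.064  0.002]
39.55 [486.3 219.   10.3] [-0.998  0.063  0.002]
t 39.55 pos [486.3 219.   10.3] jaw 88.8 tot d [ 0.0054  0.0011 -0.0008] yaw 0.06 n 1 per row [ 0.0054  0.0011 -0.0008]
```

carry_out --pt "0.0048 0.001 -0.0008 0" --pt "0 0 0 0"

```text
time: 39.8
tool_pos: [485.4, 218.2, 5.6]
orientation: [[-0.063, -0.998, 0.022], [0.004, 0.022, 1.0], [-0.998, 0.063, 0.003]]
force: [0.9, 0.2, 0.6]
finger_gap: 89.8
```

carry_out --pt "0 0 0 0" --pt "0 0 0 0" --pt "0 0 0 0" --pt "0 0 0 0" --gripper 0.04 --force 45

```text
time: 40.3
tool_pos: [486.2, 218.3, 6.4]
orientation: [[-0.061, -0.998, 0.022], [0.004, 0.022, 1.0], [-0.998, 0.061, 0.003]]
force: [0.5, 0.4, -1.5]
finger_gap: 55.5
```

carry_out --pt "-0.008 0 0 0" --pt "-0.015 0 0 0" --pt "-0.015 0 0 0" --pt "-0.018 0 0 0" --pt "-0.018 0 0 0" --pt "-0.018 0 0 0" --pt "-0.018 0 0 0" --pt "-0.008 0 0 0"

```text
time: 41.3
tool_pos: [493.3, 217.7, 132.8]
orientation: [[-0.06, -0.998, 0.022], [0.005, 0.022, 1.0], [-0.998, 0.06, 0.003]]
force: [0.5, -0.4, -3.0]
finger_gap: 55.4
```

```bash
python3 hold.py 3;  python3 -c "
from h import *
plan(483.5,-284.3,125,4.1)
p=grab('side');cv2.imwrite('pics/side3.png',cv2.resize(p['pixels'][250:420,150:400,::-1],(800,544),interpolation=cv2.INTER_NEAREST))"
```

```text
41.35 [493.8 217.8 133.5] [-0.998  0.059  0.004]
41.4 [493.4 217.7 132.3] [-0.998  0.06   0.003]
41.45 [492.6 217.5 131.2] [-0.998  0.062  0.003]
t 41.45 pos [492.6 217.5 131.2] jaw 88.8 tot d [ 0.0047 -0.0021 -0.5019] yaw -5.34 n 10 per row [ 0.0005 -0.0002 -0.0502]
```

View pics/side3.png

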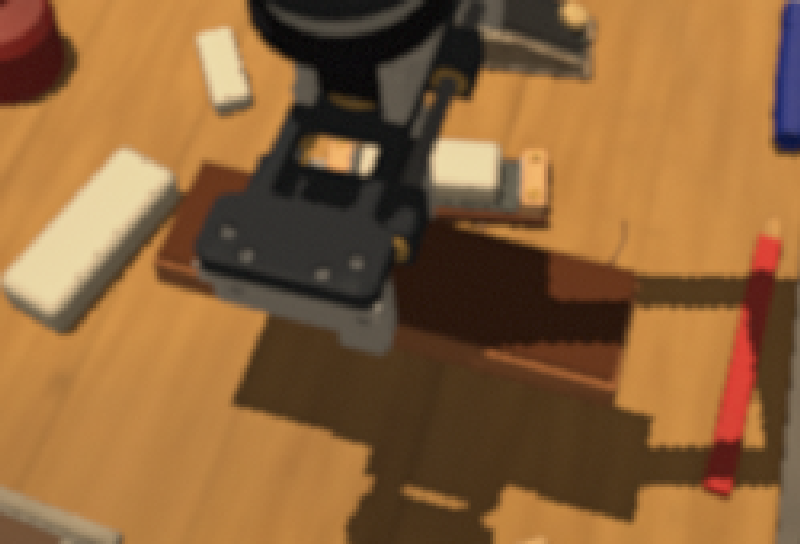

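carry_out --pt "0 0 -0.015 0" --pt "0 0 -0.024 0" --pt "0 0 -0.024 0" --pt "0 0 -0.024 0" --pt "0 0 -0.024 0" --pt "0 0 -0.024 0" --pt "0 0 -0.024 0" --pt "0 0 -0.024 0" --pt "0 0 -0.024 0" --pt "0 0 -0.024 0" --pt "0 0 -0.024 0" --pt "0 0 -0.015 0"

```text
time: 43.0
tool_pos: [473.7, -69.8, 119.4]
orientation: [[-0.087, -0.996, 0.023], [0.0, 0.023, 1.0], [-0.996, 0.087, -0.002]]
force: [0.1, -0.3, -2.4]
finger_gap: 55.6
```

```bash
python3 hold.py 2;  python3 -c "
from h import *
plan(483.5,-284.3,125,4.1)"
```

```text
43.05 [473.8 -71.3 119.5] [-0.996  0.087 -0.004]
43.1 [474.  -69.8 119.6] [-0.996  0.087 -0.002]
t 43.1 pos [474.  -69.8 119.6] jaw 88.6 tot d [-0.0062 -0.0142 -0.2142] yaw -5.51 n 4 per row [-0.0016 -0.0036 -0.0536]
```

carry_out --pt "-0.003 -0.002 -0.015 0" --pt "-0.003 -0.002 -0.022 -0.6" --pt "-0.003 -0.002 -0.022 -0.6" --pt "-0.003 -0.002 -0.022 -0.6" --pt "-0.002 -0.002 -0.022 -0.6" --pt "-0.002 -0.002 -0.022 -0.6" --pt "-0.002 -0.002 -0.022 -0.6" --pt "-0.002 -0.002 -0.022 -0.6" --pt "-0.002 -0.002 -0.018 -0.6" --pt "0 -0.002 -0.008 -0.6"

```text
time: 44.35
tool_pos: [501.1, -270.3, 140.7]
orientation: [[-0.087, -0.993, -0.082], [-0.001, -0.083, 0.997], [-0.996, 0.086, 0.007]]
force: [-0.3, 0.2, -2.8]
finger_gap: 55.4
```

```bash
python3 hold.py 3;  python3 -c "
from h import *
plan(484.8,-284.3,125,4.1)"
```

```text
44.4 [ 501.3 -271.   140.6] [-0.996  0.086  0.006]
44.45 [ 501.  -269.9  140.4] [-0.996  0.087  0.007]
44.5 [ 500.6 -269.1  140.2] [-0.996  0.087  0.008]
t 44.5 pos [ 500.6 -269.1  140.2] jaw 94.7 tot d [ 0.0165  0.0157 -0.014 ] yaw 0.6 n 1 per row [ 0.0165  0.0157 -0.014 ]
```

carry_out --pt "0.008 0.005 -0.005 0.2" --pt "0.014 0.005 -0.005 0.2" --pt "0.016 0.004 -0.004 0.2" --pt "0.016 0 0 0" --pt "0.016 0 0 0" --pt "0.01 0 0 0"

```text
time: 45.25
tool_pos: [478.0, -282.3, 55.1]
orientation: [[-0.09, -0.993, -0.072], [0.003, -0.073, 0.997], [-0.996, 0.09, 0.009]]
force: [0.1, -0.1, -3.2]
finger_gap: 55.8
```

```bash
python3 hold.py 2; python3 c.py strop_holder wrist w20; python3 b.py w21 strop_centre 70; python3 -c "
from h import *
plan(484.8,-284.3,18.4,4.1)"
```

```text
45.3 [ 477.2 -281.7   53.9] [-0.996  0.091  0.011]
45.35 [ 477.5 -281.9   54.8] [-0.996  0.091  0.011]
wrist strop_holder 0.68 [ 355.8 -294.8    6.    64.3   94.6] cam in tool [-1.794e+02  8.330e+01  1.000e-01] axis [ 0.96 -0.28  0.  ]
strop_centre 0.95 [235, 67, 341, 391] [ 449.6 -285.2   56.6  154.     4.3]
45.5 [ 479.5 -283.3   57.4] [-0.22864936 -0.32228864 -2.38369896]
t 45.55 pos [ 479.7 -283.5   57.7] jaw 94.2 tot d [ 0.0388 -0.0084 -0.0015] yaw 0.07 n 1 per row [ 0.0388 -0.0084 -0.0015]Traceback (most recent call last):
  File "c.py", line 12, in <module>
    print('bed',np.round(wrect(p,g,12,c=='wrist'),1))
                         ~~~~~^^^^^^^^^^^^^^^^^^^
  File "h.py", line 21, in wrect
    c=toworld(p,rect(mask),z,fish).astype(np.float32)
                ~~~~^^^^^^
  File "h.py", line 18, in rect
    c=max(cv2.findContours(mask.astype(np.uint8),0,2)[0],key=cv2.contourArea)
ValueError: max() iterable argument is empty
```

View pics/w21.png

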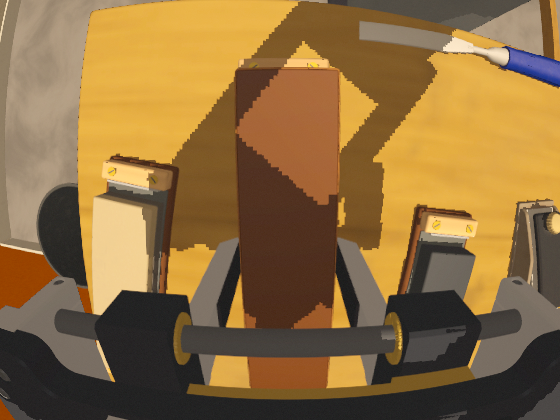

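carry_out --pt "0.008 -0.003 -0.001 0" --pt "0.009 -0.003 -0.001 0" --pt "0.008 -0.002 0 0" --pt "0.004 0 0 0"

```text
time: 46.05
tool_pos: [487.1, -285.8, 27.7]
orientation: [[-0.084, -0.994, -0.073], [-0.002, -0.073, 0.997], [-0.996, 0.084, 0.004]]
force: [-0.2, 0.5, -3.2]
finger_gap: 55.6
```

```bash
python3 hold.py 2; python3 -c "
from h import *
plan(484.3,-285,18.4,4.1)"
```

```text
46.1 [ 486.7 -285.6   27.3] [-0.996  0.084  0.005]
46.15 [ 486.8 -285.7   27.7] [-0.996  0.084  0.005]
t 46.15 pos [ 486.8 -285.7   27.7] jaw 94.2 tot d [0.0095 0.0016 0.0008] yaw 0.08 n 1 per row [0.0095 0.0016 0.0008]
```

carry_out --pt "0.003 0.0016 0.0006 0" --pt "0.002 0 0 0" --pt "0.001 0 0 0"

```text
time: 46.52
tool_pos: [484.7, -285.4, 22.0]
orientation: [[-0.084, -0.994, -0.073], [-0.002, -0.073, 0.997], [-0.996, 0.084, 0.004]]
force: [-0.5, 0.1, -2.9]
finger_gap: 55.6
```

carry_out --pt "0.0013 0 0 0" --pt "0.001 0 0 0" --force 20

```text
time: 46.78
tool_pos: [484.6, -285.6, 19.9]
orientation: [[-0.083, -0.994, -0.073], [-0.002, -0.073, 0.997], [-0.997, 0.083, 0.004]]
force: [-0.5, 0.7, -1.4]
finger_gap: 55.8
```

carry_out --pt "0.001 0 0 0" --pt "0.001 0 0 0"

```text
time: 47.02
tool_pos: [484.6, -285.7, 18.4]
orientation: [[-0.083, -0.994, -0.073], [-0.003, -0.073, 0.997], [-0.997, 0.083, 0.003]]
force: [-2.4, 1.4, 2.7]
finger_gap: 56.2
```

carry_out --pt "0.001 0 0 0" --pt "0.001 0 0 0"

```text
time: 47.28
tool_pos: [484.6, -285.7, 18.4]
orientation: [[-0.084, -0.994, -0.073], [-0.003, -0.073, 0.997], [-0.996, 0.084, 0.003]]
force: [-2.1, 2.0, 5.5]
finger_gap: 55.7
```

```bash
python3 b.py w22 strop_centre 35
```

```text
cam in tool [-1.80e+02  8.31e+01 -1.00e-01] axis [ 0.96 -0.29  0.  ]
strop_centre 0.67 [233, 66, 340, 390] [ 454.6 -288.1   55.1  150.5    4.3]
strop_centre 0.45 [534, 206, 556, 307] [484.7 -92.   29.2  94.7  23.7]
47.325 [ 484.6 -285.7   18.4] [-2.49182659  2.60299333  5.76950383]
```

Seated on the bed; release and rise.

carry_out --pt "0 0 0 0" --pt "0 0 0 0" --gripper 0.072

```text
time: 47.62
tool_pos: [485.7, -286.6, 19.0]
orientation: [[-0.081, -0.994, -0.073], [-0.005, -0.073, 0.997], [-0.997, 0.081, 0.001]]
force: [-0.2, -0.4, -0.1]
finger_gap: 70.7
```

carry_out --pt "-0.015 0 0 0" --pt "-0.03 0 0 0" --pt "-0.03 0 0 0" --pt "-0.03 0 0 0" --pt "-0.03 0 0 0" --pt "-0.03 0 0 0"

```text
time: 48.38
tool_pos: [499.4, -285.8, 190.6]
orientation: [[-0.081, -0.994, -0.073], [-0.004, -0.073, 0.997], [-0.997, 0.081, 0.001]]
force: [0.3, 0.1, -1.4]
finger_gap: 71.7
```

```bash
python3 hold.py 2; python3 b.py w23 strop_centre 35; python3 b.py w24 oil_stone_centre 37;python3 b.py w25 finishing_stone_centre 34; python3 b.py w26 slip_stone_centre 32; python3 c.py strop_holder wrist
```

```text
48.425 [ 502.2 -287.6  195.9] [-0.997  0.074 -0.005]
48.475 [ 502.  -287.7  194. ] [-0.997  0.075 -0.004]
cam in tool [-182.5   82.7   -0.6] axis [ 0.96 -0.29 -0.  ]
strop_centre 0.86 [264, 85, 319, 273] [ 483.4 -284.7   56.7  208.1    4.4]
48.525 [ 500.6 -286.7  191.2] [ 0.20562173 -0.09325439 -0.26566867]
cam in tool [-181.3   82.9   -0.3] axis [ 0.96 -0.29 -0.  ]
oil_stone_centre 0.72 [151, 154, 208, 293] [ 538.7 -409.2   55.9  161.9  172.4]
48.625 [ 498.5 -285.2  187.6] [-0.33240119 -0.00544778  0.05497941]
cam in tool [-1.803e+02  8.310e+01 -1.000e-01] axis [ 0.96 -0.29  0.  ]
finishing_stone_centre 0.55 [370, 195, 420, 292] [ 538.4 -161.1   48.9  114.9  177.4]
48.725 [ 497.9 -284.8  186.4] [-0.32534195  0.92475566 -0.63208689]
cam in tool [-179.8   83.2    0. ] axis [ 0.96 -0.28  0.  ]
slip_stone_centre 0.73 [524, 201, 552, 261] [512.3  70.8  47.7  82.1   9.3]
slip_stone_centre 0.28 [449, 167, 500, 282] [510.  -45.5  73.4 144.8   7.8]
48.825 [ 498.  -285.   186.5] [ 0.22900637 -0.38996991 -0.03375652]
wrist strop_holder 0.88 [ 414.3 -290.2   65.5  123.1    4.1] bed [ 371.5 -292.7    6.7   57.3   94.2]
wrist strop_holder 0.52 [ 504.4 -407.6   63.2  145.2  172.8] bed [ 456.2 -401.2   10.1   51.7   83.2]
```

View pics/w23.png

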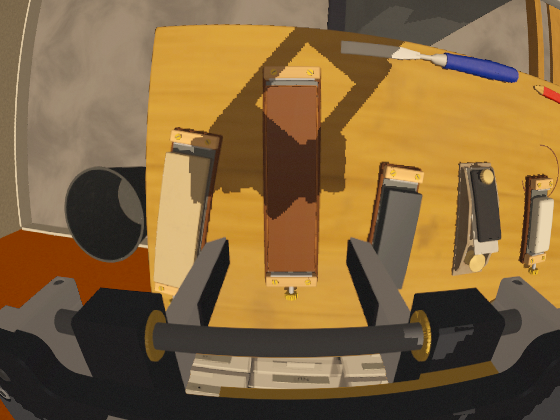

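```bash
python3 -c "
from h import *
print(finish_job())"
```

```text
the job is handed in; nothing more can be done
None
```

I set all four pieces in their holders, working down the pile: slip stone, finishing stone, oil stone, strop. Each was lowered until the wrist force showed it touching the bed before the jaws opened. The gripper was clear when I handed in at about 49 s. No verdict was reported.

| Piece | Measured after release (x, y in mm; angle) | Holder bed centre (x, y in mm; angle) |
|---|---|---|
| Slip stone | (511.6, 79.4), 10.1° | (510, 79.7), 10° |
| Finishing stone | (543.1, -158.8), 177.2° | (541.7, -158.1), 177.5° |
| Oil stone | (539.9, -411.6), 172.7° | (539.2, -411.5), 172.4° |
| Strop | (483.4, -284.7), 4.4° | (483.5, -284.5), 4.1° |

The last wrist picture shows every piece between its stops. I never touched the block plane, and it still looked in place.

**Weak points:**
- **Leather face:** I judged it to be up from its colour and the thin edge layer in two side-camera crops; I had no firmer check. The arm could not have turned the strop over in any case.
- **Tool tilt:** the tool picked up 2 to 5 degrees of tilt on the long moves. The oil stone and strop therefore touched at their far end first, by about 2.5 mm, and were eased level in a lighter grip.
- **Distant views:** from the last position the finishing, slip and oil stones read 2 to 9 mm off the table values. Those views were oblique and included the sides of the pieces, so I trusted the closer readings above.

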